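Close the leaf press evenly

TASK

Close the press by its four bar knobs so that the top board goes down level and seats fully home: working crosswise, first turn each knob clockwise by about 40 degrees, then go round crosswise again and turn each until it is snug, at about 0.32 N m, without over-tightening any. Do not let the board lean over, do not disturb the things lying around, and let go of the press at the end.

Things in the scene. Friction and masses are not known exactly. Their poses are not given: they have to be found in the camera images.
- press: the press: fixed wooden bed 250 x 250 x 16 mm on the table; origin at the centre of its underside, x and y along its sides. Four screws with bar knobs stand at x, y = +-72 mm; knob a is diagonal to c, b to d. Four low guide posts (top 60 mm above the table) stand at the middles of its sides, 108 mm from the centre
- board: the press's loose wooden top board, 204 x 204 x 14 mm, about 0.45 kg, under four washers, held up by four springs (0.6 N/mm each) 2.5 to 6 mm above its seat; origin at the centre of its underside, z its normal. It seats on a fixed pack of boards whose top is about 46 mm above the table, 1.5 mm more or less each time: the seat has to be felt
- knob_a_grip (a point): black bar knob at the press's +x +y corner: upright bar 44 mm long, 14 mm thick, 38 mm tall. This point is on the screw's axis, 12 mm below the bar's top and 26 mm above its foot (29 mm above the washer's top); x along the bar, y across its flats (14 mm, to grip), z up; turns with the knob
- knob_b_grip (a point): black bar knob at the press's +x -y corner: upright bar 44 mm long, 14 mm thick, 38 mm tall. This point is on the screw's axis, 12 mm below the bar's top and 26 mm above its foot (29 mm above the washer's top); x along the bar, y across its flats (14 mm, to grip), z up; turns with the knob
- knob_c_grip (a point): black bar knob at the press's -x -y corner: upright bar 44 mm long, 14 mm thick, 38 mm tall. This point is on the screw's axis, 12 mm below the bar's top and 26 mm above its foot (29 mm above the washer's top); x along the bar, y across its flats (14 mm, to grip), z up; turns with the knob
- knob_d_grip (a point): black bar knob at the press's -x +y corner: upright bar 44 mm long, 14 mm thick, 38 mm tall. This point is on the screw's axis, 12 mm below the bar's top and 26 mm above its foot (29 mm above the washer's top); x along the bar, y across its flats (14 mm, to grip), z up; turns with the knob
- knob_a (a joint): turn of screw a (rad; all four alike), grows clockwise from above (tightens); screw and knob sink 4.77 mm per rad. Starts at 0 to 0.15; washer meets board at about 0.2; board seats somewhere from 0.7 to 1.5. The bar turns it through a rubber bush (2.5 N m/rad). Running torque 0.22 to 0.25 N m; seated, 0.05 more per 0.1 rad: 0.32 snug, 0.45 too much (held still after turning: up to 0.05 less). Stays when released
- knob_b (a joint): turn of screw b (rad; all four alike), grows clockwise from above (tightens); screw and knob sink 4.77 mm per rad. Starts at 0 to 0.15; washer meets board at about 0.2; board seats somewhere from 0.7 to 1.5. The bar turns it through a rubber bush (2.5 N m/rad). Running torque 0.22 to 0.25 N m; seated, 0.05 more per 0.1 rad: 0.32 snug, 0.45 too much (held still after turning: up to 0.05 less). Stays when released
- knob_c (a joint): turn of screw c (rad; all four alike), grows clockwise from above (tightens); screw and knob sink 4.77 mm per rad. Starts at 0 to 0.15; washer meets board at about 0.2; board seats somewhere from 0.7 to 1.5. The bar turns it through a rubber bush (2.5 N m/rad). Running torque 0.22 to 0.25 N m; seated, 0.05 more per 0.1 rad: 0.32 snug, 0.45 too much (held still after turning: up to 0.05 less). Stays when released
- knob_d (a joint): turn of screw d (rad; all four alike), grows clockwise from above (tightens); screw and knob sink 4.77 mm per rad. Starts at 0 to 0.15; washer meets board at about 0.2; board seats somewhere from 0.7 to 1.5. The bar turns it through a rubber bush (2.5 N m/rad). Running torque 0.22 to 0.25 N m; seated, 0.05 more per 0.1 rad: 0.32 snug, 0.45 too much (held still after turning: up to 0.05 less). Stays when released
- washer_a: square steel spring washer, 28 x 28 x 5 mm (30 N/mm), under knob a; presses on the board, goes up and down with the knob without turning. If snugged while the board leans it slackens by up to 8 N as the board levels; origin at the centre of its underside
- washer_b: square steel spring washer, 28 x 28 x 5 mm (30 N/mm), under knob b; presses on the board, goes up and down with the knob without turning. If snugged while the board leans it slackens by up to 8 N as the board levels; origin at the centre of its underside
- washer_c: square steel spring washer, 28 x 28 x 5 mm (30 N/mm), under knob c; presses on the board, goes up and down with the knob without turning. If snugged while the board leans it slackens by up to 8 N as the board levels; origin at the centre of its underside
- washer_d: square steel spring washer, 28 x 28 x 5 mm (30 N/mm), under knob d; presses on the board, goes up and down with the knob without turning. If snugged while the board leans it slackens by up to 8 N as the board levels; origin at the centre of its underside
- cone_big: a pine cone, 46 mm wide, 53 mm tall, standing; a bystander on the table, not to be disturbed; origin at the centre of its underside
- cone_small: a smaller pine cone, 34 mm wide, 39 mm tall, standing; a bystander on the table, not to be disturbed; origin at the centre of its underside
- glue: a standing glue bottle, 38 mm wide, 110 mm tall; a bystander on the table, not to be disturbed; origin at the centre of its underside
- slice: a round slice of a branch, 76 mm wide, 14 mm thick, lying; a bystander on the table, not to be disturbed; origin at the centre of its underside
- driver: a red-handled screwdriver, about 200 mm long, lying; a bystander on the table, not to be disturbed; origin at the centre of its length, at its underside
- twig: a twig, 130 mm long, 9 mm thick, lying; a bystander on the table, not to be disturbed; origin at the centre of its length, at its underside

How it is judged:
By the outcome, as a careful person would: the job done as asked, in the order asked, and still so for the second after the job is handed in, with the robot touching nothing.
It also fails if it takes over 72 s, if anything falls off the work surface, if the arm or the gripper's body presses on something with over 40 N, if the wrist force passes 120 N, or if a joint passes its speed limit or range.

ROBOT

A 7-joint arm with a two-finger parallel gripper is mounted at the origin on the work surface. World frame = base frame: x ahead of the robot, y to its left, z up, the work surface at z = 0. Lengths are in mm, angles in rad, forces in N, time in s.
With the tool pointing down it reaches from about 425 to 950 mm from the base axis. Payload 16.7 kg.
Tool frame: the origin (TCP) lies at the very end of the fingers, on their centre line; the grasp point (between the pads) lies 19 mm behind it; z points along the fingers, x is the direction in which the jaws open and shut, and the axes are right-handed (so a half turn about z gives the same grasp; the last joint's range is limited). The gripper opens to 94 mm and grips with 3 to 60 N. Pads are 16 mm wide; open, the fingers measure 119 mm over their backs; the gripper's body (75 mm by 177 mm) begins 78 mm behind the grasp point.
Start: joints at [0.955, 0.426, 0.074, 1.606, -0.034, 1.111, -0.067], TCP at [303.735, -602.76, 205.467] pointing down, gripper open.
Joint ranges: [-2.85, 2.85], [-0.5, 2.14], [-1.23, 1.37], [0.21, 2.46], [-1.02, 4.16], [0.16, 2.05], [-2.73, 2.73]. Speed limits (rad/s): [1.89, 1.89, 2.39, 2.39, 3.01, 3.01, 3.01].

INTERFACE

Orientations are given as a unit quaternion [w, x, y, z].
In Python, from workcell import arm gives the robot as it stands. The module is installed in compiled form; this text tells all that it offers.
- The arm moves only by the tool carry_out, never from a script. Its argument "series" is a list of rows, each a list of 3 entries, a list of its own where there are three numbers: the finger opening in m, from 0 to 0.094, then the shift along the world's x, y, z in m, then the turn about the world's z in rad. In form: [[claw, [x, y, z], roll], ...]. A call has 1 to 10 rows; each row is the pose to reach, as a shift and turn from the pose commanded when the call began; what a row does not reach only later rows make up. A row lasts 1/10 s, in which the tool goes at most 50 mm and 8.59 degrees, less where a joint would pass 70% of its speed; a pose out of reach is approached as far as the arm can. A call with a gripper value outside its range is refused whole. The fingers move at their own pace and stop on an object; "squeeze" is the grip in N (left out, the last holds). Time passes only in rows, so rows that repeat a pose let the fingers close. It gives the time, the measured TCP pose, the force and the opening at its end, in the units of the state.
- arm.state(): the state, without advancing time (a new reading comes with each control period).
- arm.grab_frame(name): name is "scene" or "side" or "wrist"; returns a dict with "img" (384x512x3 uint8, red, green, blue), "z_map" (384x512 float32, mm along the optical axis (not along the pixel's ray), 0 where there is no reading), "fx", "fy", "cx", "cy" (pixels), "T" (4x4, takes a point from camera to world coordinates). Camera axes: x right, y up, looking along -z (the intrinsics and any distortion apply to the point x, -y, -z); pixel columns grow to the right and rows downward; lengths in mm; the calibration is good to about 2 mm. A picture is of the moment at which its call begins.
- arm.job_done(): hands the job in, once; it reports no verdict.
The state is a dict: "time_s": time; "q": joint angles; "joint_velocities": joint speeds; "tau": joint torques, N m; "ee_pos": TCP position; "tool_rot": TCP orientation; "contact_force": force on the tool from outside, world axes, zero at the start; "wrist_torque": the same for the moment, N m; "gripper_width": opening from 0.0 (shut) to 1.0 (fully open).
Only numpy, scipy, OpenCV 4.12 (cv2) and the standard library are available. Lean on these libraries where they do the work, as an engineer would, in place of code of your own. Each camera call takes 0.05 s, during which the arm holds its last target.

## Working session

There is one attempt and no reset: what is moved stays moved. The work goes in short steps, Python scripts to look and compute and a tool call to move; the robot and the scene stay as the last step left them, time stands still between calls to the robot, and variables do not carry over. Pictures are saved under pics/ and viewed, and the job is handed in when it is done.

Besides the shell and the picture viewer there is one more tool, called after "Request:" as name([rows], argument=value, ...), one row to a line, values as JSON. carry_out: Moves the arm, as the interface text tells. Its arguments: {"type":"object","properties":{"series":{"type":"array"},"squeeze":{"type":"number"}},"required":["series"]}

```bash
mkdir -p pics; ls
cat > h.py <<'E'
import numpy as np, cv2
from workcell import arm
def pix(f,u,v,win=2):
    z=f["z_map"][int(v)-win:int(v)+win+1,int(u)-win:int(u)+win+1]; z=np.median(z[z>0])
    p=np.array([(u-f["cx"])/f["fx"]*z, -(v-f["cy"])/f["fy"]*z, -z,1])
    return (f["T"]@p)[:3]
def cloud(f):
    H,W=f["z_map"].shape
    v,u=np.mgrid[0:H,0:W]; z=f["z_map"]
    P=np.stack([(u-f["cx"])/f["fx"]*z,-(v-f["cy"])/f["fy"]*z,-z,np.ones_like(z)],-1)
    return (P@f["T"].T)[...,:3], z>0
def save(f,n): cv2.imwrite("pics/"+n+".png",f["img"][:,:,::-1])
E
python3 - <<'E'
from h import *
import pickle
for n in("scene","side"):
    f=arm.grab_frame(n); save(f,n+"0"); pickle.dump(f,open(n+"0.pkl","wb")); print(f.keys(),f["T"],f["fx"],f["cx"])
print(arm.state())
E
```

```text
pics
dict_keys(['img', 'z_map', 'fx', 'fy', 'cx', 'cy', 'T']) [[ 8.20534709e-01 -4.23022651e-01  3.84414656e-01  1.02983508e+03]
 [ 5.71396021e-01  6.24860992e-01 -5.32029442e-01 -5.94000083e+02]
 [-1.51452187e-02  6.56201629e-01  7.54433592e-01  1.02587581e+03]
 [ 0.00000000e+00  0.00000000e+00  0.00000000e+00  1.00000000e+00]] 494.4335071889569 255.42759728028372
dict_keys(['img', 'z_map', 'fx', 'fy', 'cx', 'cy', 'T']) [[ 9.96745449e-01  6.55652728e-02 -4.69010205e-02  5.16887092e+02]
 [-7.65567811e-02  5.87653473e-01 -8.05482746e-01 -6.27650067e+02]
 [-2.52501484e-02  8.06451852e-01  5.90760391e-01  6.11362253e+02]
 [ 0.00000000e+00  0.00000000e+00  0.00000000e+00  1.00000000e+00]] 432.5553647867684 260.1052308454341
{'time_s': 0.1, 'q': array([ 0.95447053,  0.42666754,  0.07385779,  1.60654005, -0.03409944,
        1.11078535, -0.06712777]), 'joint_velocities': array([ 1.83561659e-03, -2.63021651e-05,  1.24196690e-03, -2.81598738e-03,
       -9.95593310e-05, -3.46114726e-04, -1.56347941e-03]), 'tau': array([ 8.77921586e-03, -9.37461805e+01,  3.67753386e+00, -4.55036330e+01,
       -4.85032902e-02,  1.68265624e-02,  4.92774598e-05]), 'ee_pos': array([ 303.58261659, -602.44020146,  204.84836031]), 'tool_rot': array([-2.63244321e-04,  8.51468401e-01, -5.24405604e-01, -5.06071852e-04]), 'contact_force': array([-0.21764515, -0.47295718,  0.32592318]), 'wrist_torque': array([-0.02344969,  0.01969821, -0.00959092]), 'gripper_width': 1.0033588333054093}
```

View pics/scene0.png

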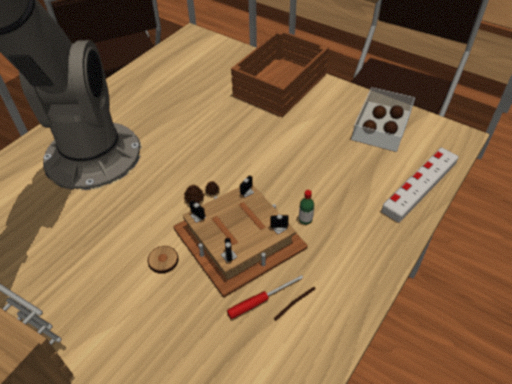

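View pics/side0.png

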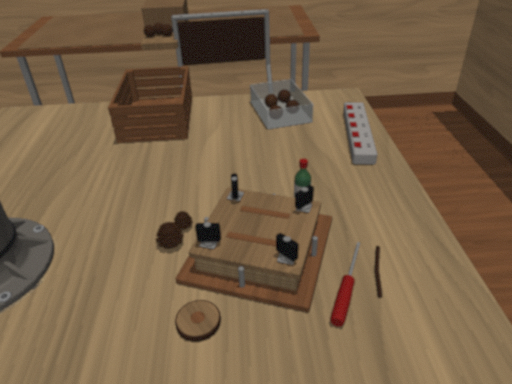

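Run:
```python
from h import *
import pickle
f=pickle.load(open("scene0.pkl","rb")); a=f["img"][160:340,140:340,::-1]; cv2.imwrite("pics/s0c.png",cv2.resize(a,None,fx=4,fy=4,interpolation=cv2.INTER_CUBIC)[:600,:800] if 0 else cv2.resize(a,(660,594),interpolation=cv2.INTER_CUBIC))
f=pickle.load(open("side0.pkl","rb")); a=f["img"][150:330,140:340,::-1]; cv2.imwrite("pics/d0c.png",cv2.resize(a,(660,594),interpolation=cv2.INTER_CUBIC))
```

```text
(no output)
```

View pics/s0c.png

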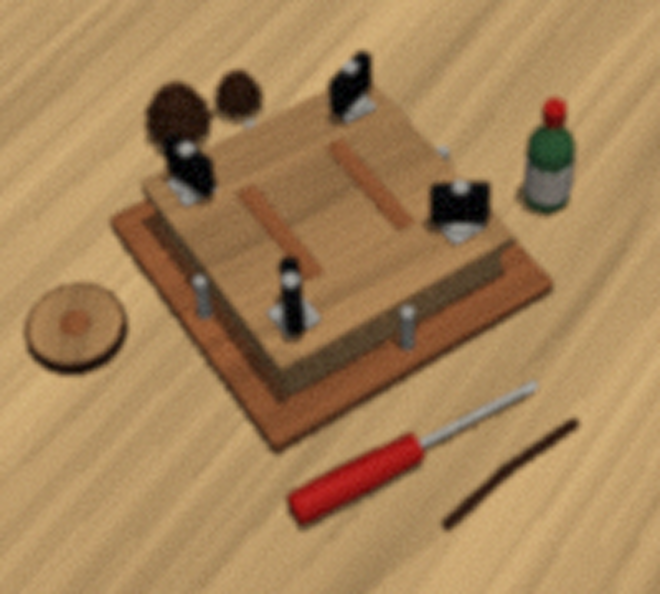

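View pics/d0c.png

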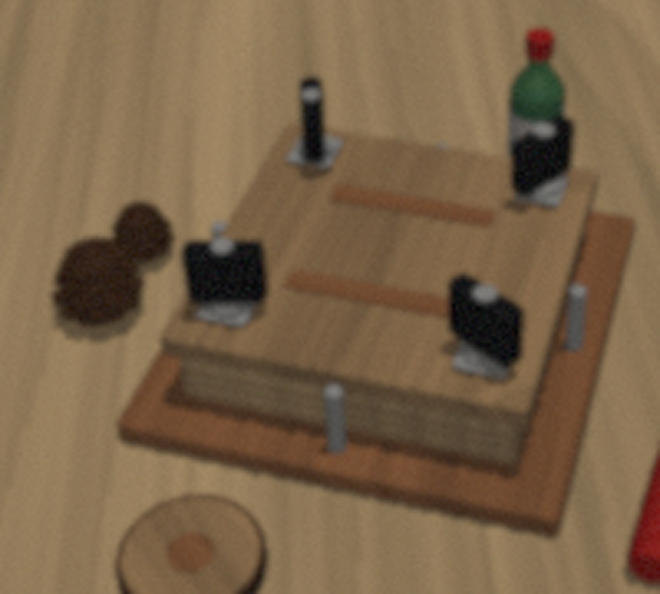

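```bash
cat >> h.py <<'E'
def rayplane(f,u,v,zw):
    d=f["T"][:3,:3]@np.array([(u-f["cx"])/f["fx"],-(v-f["cy"])/f["fy"],-1]); o=f["T"][:3,3]
    return o+d*(zw-o[2])/d[2]
E
python3 - <<'E'
from h import *
import pickle
s=pickle.load(open("scene0.pkl","rb"));d=pickle.load(open("side0.pkl","rb"))
S=lambda u,v:(140+u/3.3,160+v/3.3); D=lambda u,v:(140+u/3.3,150+v/3.3)
for p in[(112,222),(277,450),(551,288)]: print("s",rayplane(s,*S(*p),16).round(1))
for p in[(122,435),(555,532),(632,220)]: print("d",rayplane(d,*D(*p),16).round(1))
for n,f in(("s",s),("d",d)):
    P,ok=cloud(f); im=f["img"].astype(int)
    m=ok&(im.max(2)<45)&(P[...,2]>70)&(P[...,2]<125)&(abs(P[...,0]-520)<200)&(abs(P[...,1]+120)<200)
    c,lab,st,cen=cv2.connectedComponentsWithStats(m.astype(np.uint8))
    for i in range(1,c):
        if st[i,4]>40:
            q=P[lab==i]; print(n,st[i,4],cen[i].round(),np.median(q,0).round(1),np.percentile(q[:,2],[2,50,98]).round(1))
E
```

```text
s [396.8 -80.5  16. ]
s [ 626.1 -168.5   16. ]
s [713.2  58.4  16. ]
d [392.7 -87.5  16. ]
d [ 617.1 -174.    16. ]
d [706.5  61.9  16. ]
s 62 [243. 188.] [514.   69.  101.7] [ 82.7 101.7 116.5]
s 141 [197. 210.] [463.7 -53.4 103. ] [ 82.1 103.  116.8]
s 172 [279. 222.] [646.7  29.1 101.3] [ 83.  101.3 115.9]
s 63 [228. 254.] [ 604.4 -113.8  108. ] [ 82.5 108.  116.2]
d 83 [234. 190.] [505.8  66.1  98.4] [ 79.9  98.4 114.1]
d 243 [303. 197.] [637.   26.  100.6] [ 82.6 100.6 113.5]
d 358 [208. 233.] [455.3 -54.1  99.3] [ 80.9  99.3 113.5]
d 340 [287. 248.] [ 589.1 -106.6  100.3] [ 80.3 100.3 113.7]
```

Request:
carry_out([
  [0.094, [0, 0, 0.07], 0],
  [0.094, [0.02, 0.05, 0.07], 0],
  [0.094, [0.04, 0.09, 0.07], 0],
  [0.094, [0.06, 0.14, 0.07], 0],
  [0.094, [0.08, 0.18, 0.07], 0],
  [0.094, [0.1, 0.23, 0.07], 0],
  [0.094, [0.12, 0.27, 0.07], 0],
  [0.094, [0.14, 0.32, 0.07], 0],
  [0.094, [0.16, 0.36, 0.07], 0],
  [0.094, [0.18, 0.41, 0.07], 0],
])

```text
time_s: 1.1
ee_pos: [482.7, -194.5, 275.5]
tool_rot: [0.0, 0.851, -0.525, 0.0]
contact_force: [1.6, -0.0, -0.0]
gripper_width: 1.0
```

Request:
carry_out([
  [0.094, [0.02, 0.045, 0], 0],
  [0.094, [0.04, 0.09, 0], 0],
  [0.094, [0.05, 0.13, 0], 0],
  [0.094, [0.06, 0.16, 0], 0],
  [0.094, [0.065, 0.175, 0], 0],
])

```text
time_s: 1.6
ee_pos: [547.6, -18.0, 275.2]
tool_rot: [-0.0, 0.852, -0.523, -0.0]
contact_force: [-0.2, -0.5, 0.4]
gripper_width: 0.999
```

Run:
```python
from h import *
import pickle
f=arm.grab_frame("wrist"); save(f,"w1"); pickle.dump(f,open("w1.pkl","wb"));s=arm.state();print(s["time_s"],s["ee_pos"],s["tool_rot"],f["T"].round(3))
```

```text
1.65 [548.00015255 -16.62837445 275.1696409 ] [-5.22806487e-04  8.52654904e-01 -5.22474036e-01 -4.73061930e-04] [[ 4.53000e-01  8.58000e-01  2.42000e-01  6.18531e+02]
 [-8.91000e-01  4.36000e-01  1.22000e-01  1.69350e+01]
 [-1.00000e-03 -2.71000e-01  9.62000e-01  4.54705e+02]
 [ 0.00000e+00  0.00000e+00  0.00000e+00  1.00000e+00]]
```

View pics/w1.png

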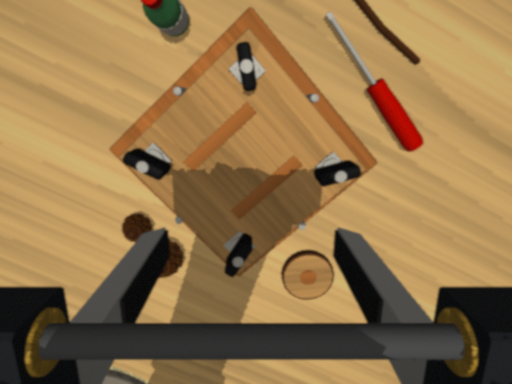

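```bash
cat > knobs.py <<'E'
from h import *
def knobs(f, verbose=True):
    P,ok=cloud(f); v=np.arange(384)[:,None]*np.ones((1,512))
    m=ok&(P[...,2]>92)&(P[...,2]<125)&(np.hypot(P[...,0]-552,P[...,1]+12)<150)&(f["z_map"]>250)
    c,lab,st,cen=cv2.connectedComponentsWithStats(m.astype(np.uint8))
    out=[]
    for i in range(1,c):
        if st[i,4]<60: continue
        q=P[lab==i]; h=np.percentile(q[:,2],90)
        t=q[(q[:,2]>np.median(q[:,2])-3)]
        r=cv2.minAreaRect(t[:,:2].astype(np.float32)); (cx,cy),(w,hh),a=r
        if w<hh: a+=90
        out.append((cx,cy,max(w,hh),min(w,hh),(a+90)%180-90,np.median(t[:,2]),len(t),cen[i]))
        if verbose: print(np.round(out[-1][:7],1),cen[i].round())
    return out
E
python3 - <<'E'
from knobs import *
import pickle
f=pickle.load(open("w1.pkl","rb")); knobs(f)
a=f["img"][0:290,100:400,::-1]; cv2.imwrite("pics/w1c.png",cv2.resize(a,(620,599),interpolation=cv2.INTER_CUBIC))
P,ok=cloud(f)
for u,v in[(250,10),(111,150),(376,162),(230,150),(179,91),(314,98),(215,120),(285,130)]: print((u,v),pix(f,u,v).round(1))
E
```

```text
[643.1  34.4  43.5  13.6  37.6 112.6 655. ] [247.  66.]
[509.   85.4  43.4  14.   89.  112.6 548. ] [145. 164.]
[591.9 -99.9  43.7  14.  -46.5 112.7 527. ] [339. 174.]
[458.  -48.6  42.9  14.1  -4.9 112.4 428. ] [239. 257.]
(250, 10) [706.3  63.2  16.2]
(111, 150) [479.2 149.8  15.9]
(376, 162) [ 621.3 -164.6   15.5]
(230, 150) [557.  13.  66.]
(179, 91) [589.4  92.2  60.1]
(314, 98) [650.9 -45.2  60. ]
(215, 120) [579.6  42.7  66.1]
(285, 130) [605.4 -32.4  66.5]
```

View pics/w1c.png

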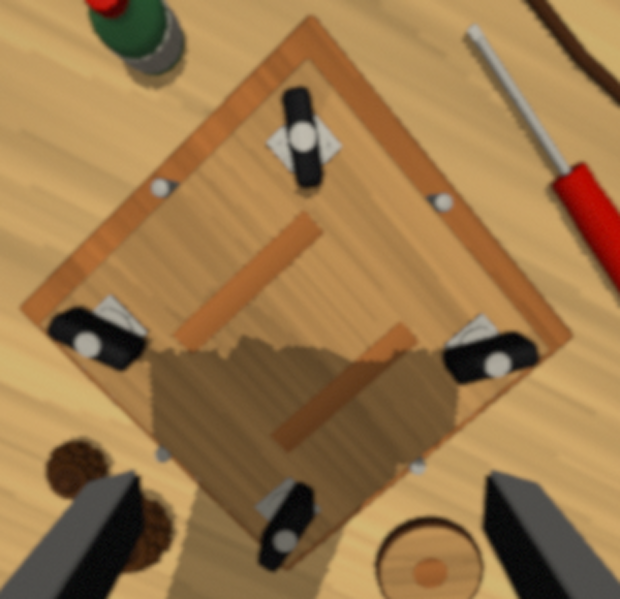

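```bash
cat >> h.py <<'E'
def yaw(s):
    w,x,y,z=s["tool_rot"]; R=np.array([1-2*(y*y+z*z),2*(x*y+z*w)]); return np.degrees(np.arctan2(R[1],R[0]))
def st(t=None,yt=None,zt=None):
    s=arm.state(); p=s["ee_pos"]; Y=yaw(s)
    print("t",round(s["time_s"],2),"p",p.round(2),"yaw",round(Y,2),"q7",s["q"][6].round(3),"F",s["contact_force"].round(2),"M",s["wrist_torque"].round(3),"w",round(s["gripper_width"]*94,1))
    if t is not None: print(" move mm",np.round([t[0]-p[0],t[1]-p[1],(zt if zt else p[2])-p[2]],1),"roll",np.round(np.radians(yt-Y),3))
K=dict(a=(643.1,34.4),b=(591.9,-99.9),c=(458.0,-48.6),d=(509.0,85.4))
E
python3 - <<'E'
from h import *
st(K['a'],-52.4,81.6)
E
```

```text
t 1.65 p [548.   -16.63 275.17] yaw -63.0 q7 -1.245 F [-0.63  4.01 -0.7 ] M [ 0.142 -0.005  0.029] w 94.0
 move mm [  95.1   51.  -193.6] roll 0.185
```

Request:
carry_out([
  [0.06, [0.035, 0.02, -0.02], 0.06],
  [0.05, [0.065, 0.035, -0.05], 0.13],
  [0.04, [0.09, 0.048, -0.085], 0.185],
  [0.04, [0.095, 0.051, -0.13], 0.185],
  [0.04, [0.095, 0.051, -0.14], 0.185],
  [0.04, [0.095, 0.051, -0.14], 0.185],
  [0.04, [0.095, 0.051, -0.14], 0.185],
])

```text
time_s: 2.35
ee_pos: [642.8, 29.0, 137.5]
tool_rot: [-0.0, 0.896, -0.444, 0.001]
contact_force: [1.2, 0.7, 0.9]
gripper_width: 0.449
```

Run:
```python
from h import *
st(K['a'],-52.4,81.6)
f=arm.grab_frame("wrist"); save(f,"w2")
st(K['a'],-52.4,81.6)
```

```text
t 2.35 p [642.75  29.03 137.48] yaw -52.71 q7 -1.218 F [1.15 0.73 0.93] M [-0.001 -0.024 -0.04 ] w 42.2
 move mm [  0.3   5.4 -55.9] roll 0.005
t 2.4 p [643.11  29.09 138.  ] yaw -52.71 q7 -1.218 F [ 0.6  -0.13  0.43] M [0.009 0.024 0.004] w 40.7
 move mm [ -0.    5.3 -56.4] roll 0.005
```

View pics/w2.png

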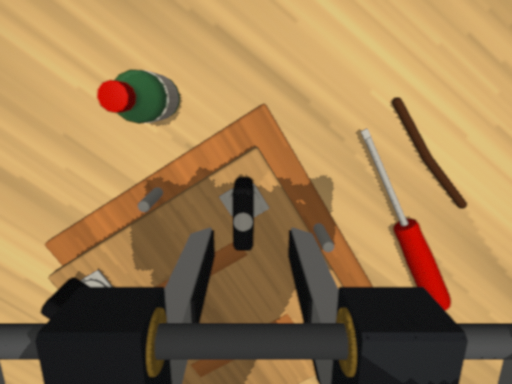

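Request:
carry_out([
  [0.04, [0, 0.005, 0], 0],
  [0.04, [0, 0.005, -0.01], 0],
  [0.04, [0, 0.005, -0.01], 0],
])

```text
time_s: 2.7
ee_pos: [641.8, 34.7, 124.9]
tool_rot: [0.0, 0.896, -0.443, -0.0]
contact_force: [-0.0, 0.1, -0.8]
gripper_width: 0.428
```

Run:
```python
from h import *
st(K['a'],-52.4,81.6)
```

```text
t 2.7 p [641.83  34.68 124.87] yaw -52.64 q7 -1.231 F [-0.01  0.08 -0.75] M [ 0.009 -0.     0.005] w 40.2
 move mm [  1.3  -0.3 -43.3] roll 0.004
```

Request:
carry_out([
  [0.04, [0.001, 0, -0.025], 0.004],
  [0.04, [0.001, 0, -0.042], 0.004],
  [0.04, [0.001, 0, -0.042], 0.004],
  [0.04, [0.001, 0, -0.042], 0.004],
])

```text
time_s: 3.1
ee_pos: [643.1, 34.7, 83.4]
tool_rot: [0.0, 0.897, -0.442, -0.0]
contact_force: [-0.6, 1.0, 0.8]
gripper_width: 0.424
```

Run:
```python
from h import *
st(K['a'],-52.4,81.6)
```

```text
t 3.1 p [643.12  34.7   83.39] yaw -52.43 q7 -1.246 F [-0.6   0.97  0.77] M [-0.006 -0.034  0.002] w 39.8
 move mm [-0.  -0.3 -1.8] roll 0.001
```

Well placed; close on the bar.

Request:
carry_out([
  [0.01, [0, 0, -0.001], 0],
  [0.01, [0, 0, -0.001], 0],
  [0.01, [0, 0, -0.001], 0],
  [0.01, [0, 0, -0.001], 0],
  [0.01, [0, 0, -0.001], 0],
], squeeze=50)

```text
time_s: 3.6
ee_pos: [642.9, 35.5, 82.9]
tool_rot: [-0.0, 0.897, -0.442, -0.0]
contact_force: [-3.6, 3.3, 5.2]
gripper_width: 0.148
```

Run:
```python
from h import *
st(K['a'],-52.4,81.6)
```

```text
t 3.6 p [642.95  35.49  82.92] yaw -52.4 q7 -1.246 F [-3.57  3.31  5.18] M [ 0.65   1.051 -0.037] w 13.9
 move mm [ 0.2 -1.1 -1.3] roll 0.0
```

Request:
carry_out([
  [0.01, [0, 0, -0.001], -0.09],
  [0.01, [0, 0, -0.0015], -0.19],
  [0.01, [0, 0, -0.002], -0.29],
  [0.01, [0, 0, -0.0024], -0.39],
  [0.01, [0, 0, -0.0029], -0.49],
  [0.01, [0, 0, -0.0034], -0.59],
  [0.01, [0, 0, -0.0039], -0.69],
  [0.01, [0, 0, -0.0043], -0.79],
  [0.01, [0, 0, -0.0043], -0.79],
  [0.01, [0, 0, -0.0043], -0.79],
])

```text
time_s: 4.6
ee_pos: [643.0, 35.4, 79.2]
tool_rot: [0.0, -0.658, 0.753, 0.0]
contact_force: [-8.1, 2.0, 14.0]
gripper_width: 0.146
```

Run:
```python
from h import *
st(K['a'],-52.4,81.6)
```

```text
t 4.6 p [642.98  35.4   79.22] yaw -97.66 q7 -1.941 F [-8.06  2.02 14.01] M [0.426 1.986 0.144] w 13.7
 move mm [ 0.1 -1.   2.4] roll 0.79
```

Request:
carry_out([
  [0.04, [0, 0, 0], 0],
  [0.04, [0, 0, 0], 0],
  [0.04, [0, 0, 0.03], 0],
  [0.04, [0, 0, 0.058], 0.12],
  [0.04, [-0.02, -0.01, 0.058], 0.26],
  [0.04, [-0.04, -0.02, 0.058], 0.4],
  [0.04, [-0.06, -0.03, 0.058], 0.54],
  [0.04, [-0.08, -0.04, 0.058], 0.68],
  [0.04, [-0.1, -0.05, 0.058], 0.82],
  [0.04, [-0.12, -0.055, 0.058], 0.96],
])

```text
time_s: 5.6
ee_pos: [522.5, -21.4, 136.2]
tool_rot: [0.0, 0.932, -0.362, 0.0]
contact_force: [0.3, -0.5, -0.7]
gripper_width: 0.426
```

Request:
carry_out([
  [0.04, [-0.01, -0.005, 0], 0.14],
  [0.04, [-0.02, -0.01, 0], 0.28],
  [0.04, [-0.03, -0.015, 0], 0.42],
  [0.04, [-0.04, -0.02, 0], 0.56],
  [0.04, [-0.05, -0.025, 0], 0.7],
  [0.04, [-0.06, -0.027, 0], 0.84],
  [0.04, [-0.065, -0.028, 0], 0.98],
  [0.04, [-0.065, -0.028, 0], 1.12],
  [0.04, [-0.065, -0.028, 0], 1.26],
  [0.04, [-0.065, -0.028, 0], 1.4],
])

```text
time_s: 6.6
ee_pos: [458.4, -48.6, 136.3]
tool_rot: [0.0, 0.946, 0.324, 0.0]
contact_force: [0.5, -0.1, 0.4]
gripper_width: 0.424
```

Run:
```python
from h import *
st(K['c'],85.1,81.6)
```

```text
t 6.6 p [458.37 -48.56 136.3 ] yaw 37.84 q7 0.485 F [ 0.55 -0.13  0.42] M [-0.005 -0.088  0.013] w 39.9
 move mm [ -0.4  -0.  -54.7] roll 0.825
```

Request:
carry_out([
  [0.04, [0, 0, 0], 0.14],
  [0.04, [0, 0, 0], 0.28],
  [0.04, [0, 0, 0], 0.42],
  [0.04, [0, 0, 0], 0.56],
  [0.04, [0, 0, 0], 0.7],
  [0.04, [0, 0, -0.01], 0.825],
  [0.04, [0, 0, -0.01], 0.825],
  [0.04, [0, 0, -0.01], 0.825],
])

```text
time_s: 7.4
ee_pos: [458.2, -48.4, 126.2]
tool_rot: [-0.0, 0.74, 0.673, -0.0]
contact_force: [0.0, 0.0, 0.3]
gripper_width: 0.424
```

Run:
```python
from h import *
st(K['c'],85.1,81.6)
f=arm.grab_frame("wrist"); save(f,"w3")
```

```text
t 7.4 p [458.2  -48.44 126.23] yaw 84.56 q7 1.248 F [0.03 0.03 0.27] M [ 0.04  -0.126 -0.005] w 39.8
 move mm [ -0.2  -0.2 -44.6] roll 0.009
```

View pics/w3.png

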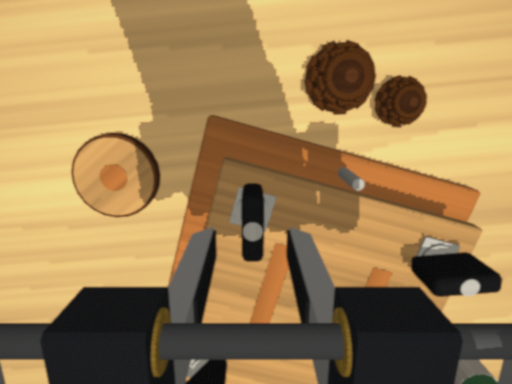

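Request:
carry_out([
  [0.04, [0, 0, -0.025], 0.009],
  [0.04, [0, 0, -0.044], 0.009],
  [0.04, [0, 0, -0.044], 0.009],
  [0.01, [0, 0, -0.044], 0.009],
  [0.01, [0, 0, -0.044], 0.009],
  [0.01, [0, 0, -0.044], 0.009],
  [0.01, [0, 0, -0.044], 0.009],
  [0.01, [0, 0, -0.044], 0.009],
])

```text
time_s: 8.25
ee_pos: [458.9, -47.8, 82.8]
tool_rot: [0.0, 0.735, 0.678, 0.001]
contact_force: [-0.3, 5.2, 6.2]
gripper_width: 0.144
```

Run:
```python
from h import *
st(K['c'],85.1,81.6)
```

```text
t 8.25 p [458.86 -47.83  82.82] yaw 85.31 q7 1.189 F [-0.33  5.22  6.17] M [ 1.215  0.078 -0.024] w 13.5
 move mm [-0.9 -0.8 -1.2] roll -0.004
```

Request:
carry_out([
  [0.01, [0, 0, 0], -0.09],
  [0.01, [0, 0, -0.0005], -0.19],
  [0.01, [0, 0, -0.001], -0.29],
  [0.01, [0, 0, -0.0014], -0.39],
  [0.01, [0, 0, -0.0019], -0.49],
  [0.01, [0, 0, -0.0024], -0.59],
  [0.01, [0, 0, -0.0029], -0.69],
  [0.01, [0, 0, -0.0033], -0.79],
  [0.01, [0, 0, -0.0033], -0.79],
  [0.01, [0, 0, -0.0033], -0.79],
])

```text
time_s: 9.25
ee_pos: [458.1, -49.1, 79.4]
tool_rot: [0.001, 0.94, 0.342, -0.0]
contact_force: [-3.5, -3.1, 9.9]
gripper_width: 0.147
```

Run:
```python
from h import *
st(K['c'],85.1,81.6)
```

```text
t 9.25 p [458.13 -49.12  79.4 ] yaw 40.01 q7 0.464 F [-3.46 -3.14  9.92] M [-0.943  0.889  0.139] w 13.8
 move mm [-0.1  0.5  2.2] roll 0.787
```

Request:
carry_out([
  [0.04, [0, 0, 0], 0],
  [0.04, [0, 0, 0], 0],
  [0.04, [0, 0, 0.03], 0],
  [0.04, [0, 0, 0.058], 0.02],
  [0.04, [0.04, -0.015, 0.058], 0.04],
  [0.04, [0.08, -0.03, 0.058], 0.06],
  [0.04, [0.115, -0.045, 0.058], 0.06],
  [0.04, [0.134, -0.051, 0.05], 0.06],
  [0.04, [0.134, -0.051, 0.045], 0.06],
  [0.04, [0.134, -0.051, 0.045], 0.06],
])

```text
time_s: 10.25
ee_pos: [591.5, -99.0, 122.8]
tool_rot: [-0.001, 0.929, 0.37, -0.001]
contact_force: [0.8, -0.6, 0.4]
gripper_width: 0.425
```

Run:
```python
from h import *
st(K['b'],43.5,81.6)
f=arm.grab_frame("wrist"); save(f,"w4")
```

```text
t 10.25 p [591.48 -99.   122.75] yaw 43.49 q7 0.608 F [ 0.79 -0.57  0.42] M [ 0.028 -0.068  0.024] w 39.9
 move mm [  0.4  -0.9 -41.2] roll 0.0
```

View pics/w4.png

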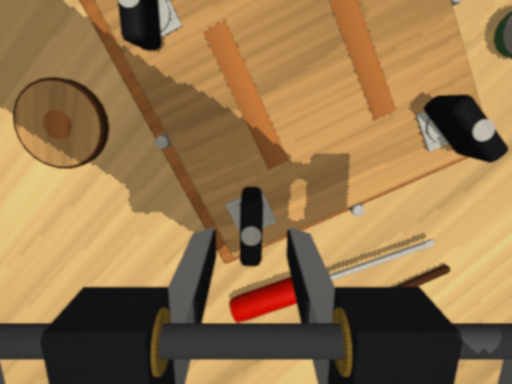

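Bar b is centred between the fingertips (250,235).

Request:
carry_out([
  [0.04, [0, -0.001, -0.025], 0],
  [0.04, [0, -0.001, -0.04], 0],
  [0.04, [0, -0.001, -0.04], 0],
  [0.01, [0, -0.001, -0.04], 0],
  [0.01, [0, -0.001, -0.04], 0],
  [0.01, [0, -0.001, -0.04], 0],
  [0.01, [0, -0.001, -0.04], 0],
  [0.01, [0, -0.001, -0.04], 0],
])

```text
time_s: 11.1
ee_pos: [592.7, -100.4, 84.4]
tool_rot: [0.0, 0.929, 0.37, 0.0]
contact_force: [-0.6, -0.2, 5.4]
gripper_width: 0.146
```

Run:
```python
from h import *
st(K['b'],43.5,81.6)
```

```text
t 11.1 p [ 592.67 -100.42   84.45] yaw 43.48 q7 0.583 F [-0.61 -0.18  5.44] M [-0.036  0.029 -0.018] w 13.7
 move mm [-0.8  0.5 -2.8] roll 0.0
```

Request:
carry_out([
  [0.01, [0, 0, 0], -0.09],
  [0.01, [0, 0, -0.0005], -0.19],
  [0.01, [0, 0, -0.001], -0.29],
  [0.01, [0, 0, -0.0014], -0.39],
  [0.01, [0, 0, -0.0019], -0.49],
  [0.01, [0, 0, -0.0024], -0.59],
  [0.01, [0, 0, -0.0029], -0.69],
  [0.01, [0, 0, -0.0033], -0.79],
  [0.01, [0, 0, -0.0033], -0.79],
  [0.01, [0, 0, -0.0033], -0.79],
])

```text
time_s: 12.1
ee_pos: [591.4, -100.9, 80.9]
tool_rot: [0.0, 1.0, -0.016, -0.001]
contact_force: [-7.9, -1.9, 8.8]
gripper_width: 0.145
```

Run:
```python
from h import *
st(K['d'],-1,81.6)
```

```text
t 12.1 p [ 591.37 -100.88   80.86] yaw -1.8 q7 -0.117 F [-7.87 -1.93  8.84] M [-0.565  1.871  0.138] w 13.6
 move mm [-82.4 186.3   0.7] roll 0.014
```

Request:
carry_out([
  [0.04, [0, 0, 0], 0],
  [0.04, [0, 0, 0], 0],
  [0.04, [0, 0, 0.03], 0],
  [0.04, [0, 0, 0.058], 0],
  [0.04, [-0.018, 0.04, 0.058], 0.01],
  [0.04, [-0.037, 0.083, 0.058], 0.014],
  [0.04, [-0.056, 0.125, 0.058], 0.014],
  [0.04, [-0.073, 0.165, 0.058], 0.014],
  [0.04, [-0.082, 0.186, 0.045], 0.014],
  [0.04, [-0.082, 0.186, 0.045], 0.014],
])

```text
time_s: 13.1
ee_pos: [508.6, 89.0, 124.8]
tool_rot: [-0.0, 1.0, -0.006, -0.001]
contact_force: [-0.1, -1.2, 0.3]
gripper_width: 0.425
```

Run:
```python
from h import *
st(K['d'],-1,81.6)
f=arm.grab_frame("wrist"); save(f,"w5")
st(K['d'],-1,81.6)
```

```text
t 13.1 p [508.55  89.   124.79] yaw -0.69 q7 -0.446 F [-0.08 -1.23  0.28] M [-0.032 -0.081  0.015] w 39.9
 move mm [  0.4  -3.6 -43.2] roll -0.005
t 13.15 p [509.59  87.08 125.24] yaw -0.8 q7 -0.444 F [ 0.05 -0.01  0.14] M [-0.046 -0.11  -0.028] w 40.1
 move mm [ -0.6  -1.7 -43.6] roll -0.003
```

View pics/w5.png

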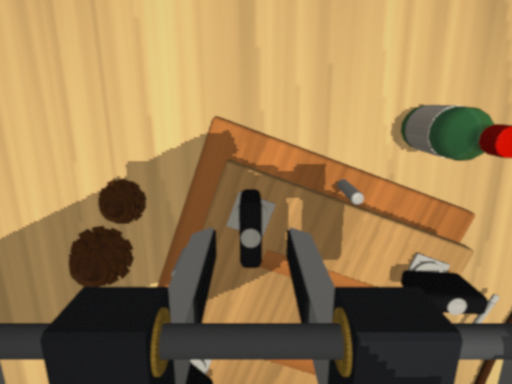

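Request:
carry_out([
  [0.04, [0, -0.001, -0.025], -0.004],
  [0.04, [0, -0.001, -0.043], -0.004],
  [0.04, [0, -0.001, -0.043], -0.004],
  [0.01, [0, -0.001, -0.043], -0.004],
  [0.01, [0, -0.001, -0.043], -0.004],
  [0.01, [0, -0.001, -0.043], -0.004],
  [0.01, [0, -0.001, -0.043], -0.004],
  [0.01, [0, -0.001, -0.043], -0.004],
])

```text
time_s: 13.95
ee_pos: [508.5, 84.6, 83.1]
tool_rot: [0.0, 1.0, -0.01, -0.001]
contact_force: [-14.5, -1.0, 15.1]
gripper_width: 0.146
```

Run:
```python
from h import *
st(K['d'],-1,81.6)
```

```text
t 13.95 p [508.52  84.6   83.07] yaw -1.19 q7 -0.479 F [-14.54  -0.97  15.12] M [0.025 3.553 0.043] w 13.7
 move mm [ 0.5  0.8 -1.5] roll 0.003
```

Request:
carry_out([
  [0.01, [-0.001, 0, 0], -0.09],
  [0.01, [-0.001, 0, -0.0005], -0.19],
  [0.01, [-0.001, 0, -0.001], -0.29],
  [0.01, [-0.001, 0, -0.0014], -0.39],
  [0.01, [-0.001, 0, -0.0019], -0.49],
  [0.01, [-0.001, 0, -0.0024], -0.59],
  [0.01, [-0.001, 0, -0.0029], -0.69],
  [0.01, [-0.001, 0, -0.0033], -0.79],
  [0.01, [-0.001, 0, -0.0033], -0.79],
  [0.01, [-0.001, 0, -0.0033], -0.79],
])

```text
time_s: 14.95
ee_pos: [507.0, 85.3, 79.6]
tool_rot: [0.001, 0.919, -0.394, -0.002]
contact_force: [-16.4, 3.4, 15.0]
gripper_width: 0.148
```

Run:
```python
from h import *
st(K['a'],82,78)
```

```text
t 14.95 p [506.95  85.25  79.62] yaw -46.42 q7 -1.198 F [-16.36   3.35  15.04] M [0.787 4.227 0.148] w 13.9
 move mm [136.1 -50.9  -1.6] roll 2.241
```

Request:
carry_out([
  [0.04, [0, 0, 0], 0],
  [0.04, [0, 0, 0], 0],
  [0.04, [0, 0, 0.03], 0],
  [0.04, [0, 0, 0.07], 0],
  [0.06, [0.01, -0.025, 0.11], -0.1],
  [0.08, [0.02, -0.05, 0.15], -0.2],
  [0.094, [0.03, -0.075, 0.185], -0.3],
  [0.094, [0.04, -0.1, 0.195], -0.3],
  [0.094, [0.04, -0.103, 0.2], -0.3],
  [0.094, [0.04, -0.103, 0.2], -0.3],
])

```text
time_s: 15.95
ee_pos: [549.6, -19.0, 279.9]
tool_rot: [-0.0, 0.849, -0.528, 0.001]
contact_force: [-0.6, 0.8, 0.2]
gripper_width: 0.9
```

Run:
```python
from knobs import *
import pickle
f=arm.grab_frame("wrist"); save(f,"w6"); pickle.dump(f,open("w6.pkl","wb"))
knobs(f); st(K['a'],82,78)
P,ok=cloud(f)
# board plane
m=ok&(abs(P[...,2]-64)<8)&(np.hypot(P[...,0]-550.5,P[...,1]+7)<95)
q=P[m]; A=np.c_[q[:,:2]-[550.5,-7],np.ones(len(q))]
for _ in range(4):
    c=np.linalg.lstsq(A,q[:,2],rcond=None)[0]; r=abs(A@c-q[:,2])<1.5; A,q=A[r],q[r]
print("tilt mm/100mm",c[:2]*100,"z",c[2],len(q))
```

```text
[643.1  34.3  43.7  13.8  -4.1 109.3 642. ] [244.  69.]
[509.1  85.3  43.4  13.6  47.5 109.1 519. ] [146. 166.]
[591.8 -99.4  42.8  13.8 -88.  109.3 498. ] [335. 173.]
[458.  -48.2  43.4  13.8 -46.4 109.1 418. ] [238. 256.]
t 16.0 p [549.12 -17.99 279.18] yaw -63.65 q7 -1.215 F [-0.66  0.55 -0.27] M [ 0.025 -0.014 -0.027] w 88.8
 move mm [  94.    52.4 -201.2] roll 2.542
tilt mm/100mm [ 0.04401311 -0.0208906 ] z 63.71091708363142 18302
```

View pics/w6.png

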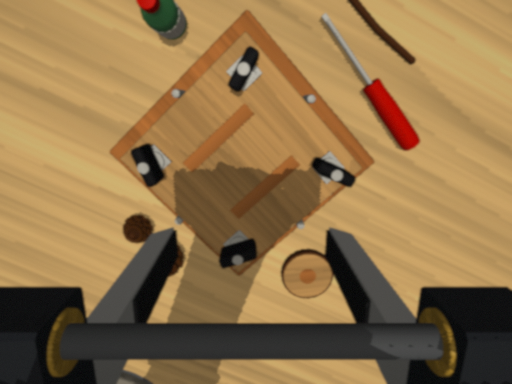

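Request:
carry_out([
  [0.07, [0.02, 0.01, -0.02], 0.145],
  [0.05, [0.04, 0.022, -0.04], 0.29],
  [0.04, [0.06, 0.033, -0.07], 0.435],
  [0.04, [0.08, 0.045, -0.1], 0.58],
  [0.04, [0.094, 0.052, -0.13], 0.725],
  [0.04, [0.094, 0.052, -0.14], 0.87],
  [0.04, [0.094, 0.052, -0.14], 1.015],
  [0.04, [0.094, 0.052, -0.14], 1.16],
  [0.04, [0.094, 0.052, -0.14], 1.305],
  [0.04, [0.094, 0.052, -0.14], 1.45],
])

```text
time_s: 17.0
ee_pos: [642.4, 35.3, 138.4]
tool_rot: [-0.0, 0.985, 0.173, -0.001]
contact_force: [-0.3, -0.7, 0.0]
gripper_width: 0.429
```

Request:
carry_out([
  [0.04, [0, 0, 0], 0.145],
  [0.04, [0, 0, 0], 0.29],
  [0.04, [0, 0, 0], 0.435],
  [0.04, [0, 0, 0], 0.58],
  [0.04, [0, 0, 0], 0.725],
  [0.04, [0, 0, 0], 0.87],
  [0.04, [0, 0, 0], 1.015],
  [0.04, [0, 0, -0.01], 1.16],
  [0.04, [0, 0, -0.02], 1.16],
  [0.04, [0, 0, -0.02], 1.16],
])

```text
time_s: 18.0
ee_pos: [641.9, 34.3, 117.2]
tool_rot: [-0.001, 0.733, 0.68, -0.001]
contact_force: [-0.3, -0.6, 0.5]
gripper_width: 0.425
```

Run:
```python
from h import *
st(K['a'],85.9,79)
```

```text
t 18.0 p [641.9   34.29 117.22] yaw 85.69 q7 1.05 F [-0.28 -0.62  0.46] M [ 0.041 -0.177  0.026] w 39.9
 move mm [  1.2   0.1 -38.2] roll 0.004
```

Request:
carry_out([
  [0.04, [0.001, 0, -0.02], 0.004],
  [0.04, [0.001, 0, -0.038], 0.004],
  [0.04, [0.001, 0, -0.038], 0.004],
  [0.01, [0.001, 0, -0.038], 0.004],
  [0.01, [0.001, 0, -0.038], 0.004],
  [0.01, [0.001, 0, -0.038], 0.004],
  [0.01, [0.001, 0, -0.038], 0.004],
  [0.01, [0.001, 0, -0.038], 0.004],
])

```text
time_s: 18.8
ee_pos: [644.9, 35.2, 82.1]
tool_rot: [-0.0, 0.73, 0.683, 0.001]
contact_force: [0.8, 5.5, 1.2]
gripper_width: 0.145
```

Run:
```python
from h import *
st(K['a'],85.9,79)
```

```text
t 18.8 p [644.87  35.18  82.15] yaw 86.15 q7 1.032 F [0.83 5.46 1.16] M [ 1.357 -0.282 -0.022] w 13.6
 move mm [-1.8 -0.8 -3.1] roll -0.004
```

Request:
carry_out([
  [0.01, [0, 0, 0], -0.05],
  [0.01, [0, 0, 0], -0.09],
  [0.01, [0, 0, -0.0003], -0.14],
  [0.01, [0, 0, -0.0005], -0.19],
])

```text
time_s: 19.2
ee_pos: [644.8, 34.8, 81.7]
tool_rot: [0.0, 0.793, 0.61, 0.001]
contact_force: [-0.0, 3.3, 3.4]
gripper_width: 0.149
```

Run:
```python
from h import *
st(K['a'],85.9,79)
for i in range(3): arm.grab_frame("side"); st()
```

```text
t 19.2 p [644.8   34.78  81.66] yaw 75.15 q7 0.863 F [-0.03  3.29  3.42] M [ 0.927 -0.022  0.235] w 14.0
 move mm [-1.7 -0.4 -2.7] roll 0.188
t 19.25 p [644.76  34.73  81.64] yaw 74.96 q7 0.86 F [0.46 4.8  2.97] M [ 1.221 -0.172  0.197] w 13.9
t 19.3 p [644.81  34.75  81.62] yaw 75.21 q7 0.864 F [-0.21  4.74  4.6 ] M [ 1.259 -0.094  0.222] w 13.5
t 19.35 p [644.78  34.78  81.58] yaw 75.33 q7 0.866 F [0.01 5.73 4.76] M [ 1.447 -0.061  0.138] w 13.5
```

Request:
carry_out([
  [0.01, [0, 0, -0.0003], -0.05],
  [0.01, [0, 0, -0.0005], -0.1],
])

```text
time_s: 19.55
ee_pos: [644.8, 34.5, 81.1]
tool_rot: [-0.0, 0.822, 0.57, 0.001]
contact_force: [-1.6, 4.4, 6.5]
gripper_width: 0.146
```

```bash
cat > r.py <<'E'
from h import *
import sys
s=arm.state(); print(round(s["time_s"],2),"yaw",round(yaw(s),2),"z",s["ee_pos"][2].round(1),"F",s["contact_force"].round(1),"Mz",s["wrist_torque"][2].round(3))
E
python3 r.py
```

```text
19.55 yaw 69.51 z 81.1 F [-1.6  4.4  6.5] Mz 0.223
```

Request:
carry_out([
  [0.01, [0, 0, -0.0003], -0.05],
  [0.01, [0, 0, -0.0005], -0.1],
])

```text
time_s: 19.75
ee_pos: [644.7, 34.4, 80.6]
tool_rot: [0.0, 0.849, 0.528, 0.001]
contact_force: [-2.5, 3.7, 7.1]
gripper_width: 0.146
```

```bash
python3 r.py
```

```text
19.75 yaw 63.78 z 80.6 F [-2.5  3.7  7.1] Mz 0.205
```

Request:
carry_out([
  [0.01, [0, 0, -0.0003], -0.05],
  [0.01, [0, 0, -0.0005], -0.1],
])

```text
time_s: 19.95
ee_pos: [644.6, 34.2, 80.1]
tool_rot: [0.0, 0.874, 0.485, 0.0]
contact_force: [-3.3, 3.3, 8.7]
gripper_width: 0.145
```

```bash
python3 r.py
```

```text
19.95 yaw 58.04 z 80.1 F [-3.3  3.3  8.7] Mz 0.208
```

Request:
carry_out([
  [0.01, [0, 0, -0.0003], -0.05],
  [0.01, [0, 0, -0.0005], -0.1],
])

```text
time_s: 20.15
ee_pos: [644.5, 34.1, 79.8]
tool_rot: [0.0, 0.898, 0.441, 0.0]
contact_force: [-4.1, 2.4, 11.0]
gripper_width: 0.148
```

```bash
python3 r.py
```

```text
20.15 yaw 52.31 z 79.8 F [-4.1  2.4 11. ] Mz 0.189
```

Request:
carry_out([
  [0.01, [0, 0, -0.0005], -0.06],
])

```text
time_s: 20.25
ee_pos: [644.5, 34.0, 79.4]
tool_rot: [0.0, 0.91, 0.414, 0.0]
contact_force: [-5.9, 1.4, 16.3]
gripper_width: 0.143
```

```bash
python3 r.py
```

```text
20.25 yaw 48.86 z 79.4 F [-5.9  1.4 16.3] Mz 0.272
```

Request:
carry_out([
  [0.01, [0, 0, -0.0003], -0.06],
])

```text
time_s: 20.35
ee_pos: [644.4, 33.9, 79.2]
tool_rot: [0.0, 0.923, 0.386, 0.0]
contact_force: [-6.2, 1.0, 16.7]
gripper_width: 0.151
```

```bash
python3 r.py
```

```text
20.35 yaw 45.4 z 79.2 F [-6.2  1.  16.7] Mz 0.3
```

Request:
carry_out([
  [0.01, [0, 0, 0.0005], -0.03],
])

```text
time_s: 20.45
ee_pos: [644.3, 33.8, 79.4]
tool_rot: [0.0, 0.928, 0.372, 0.0]
contact_force: [-2.7, 3.0, 5.6]
gripper_width: 0.147
```

```bash
python3 r.py
```

```text
20.45 yaw 43.69 z 79.4 F [-2.7  3.   5.6] Mz 0.329
```

Request:
carry_out([
  [0.01, [0, 0, 0.0005], -0.03],
])

```text
time_s: 20.55
ee_pos: [644.2, 33.9, 79.5]
tool_rot: [0.0, 0.933, 0.359, 0.0]
contact_force: [-1.5, 3.2, 0.8]
gripper_width: 0.145
```

```bash
python3 r.py
```

```text
20.55 yaw 42.04 z 79.5 F [-1.5  3.2  0.8] Mz 0.274
```

Request:
carry_out([
  [0.01, [0, 0, 0], -0.03],
])

```text
time_s: 20.65
ee_pos: [644.2, 33.8, 79.3]
tool_rot: [-0.0, 0.939, 0.344, -0.0]
contact_force: [-3.1, 1.7, 5.8]
gripper_width: 0.145
```

Run:
```python
from h import *
L=[]
for i in range(7):
    if i: arm.grab_frame("side")
    L.append(arm.state()["wrist_torque"][2].round(3))
print(L); st()
```

```text
[np.float64(0.353), np.float64(0.301), np.float64(0.329), np.float64(0.271), np.float64(0.329), np.float64(0.289), np.float64(0.308)]
t 20.95 p [644.21  33.79  79.2 ] yaw 40.32 q7 0.329 F [-3.17  1.54  6.72] M [0.46  0.76  0.308] w 13.4
```

Request:
carry_out([
  [0.04, [0, 0, 0], 0],
  [0.04, [0, 0, 0], 0],
  [0.04, [0, 0, 0.03], 0],
  [0.04, [0, 0, 0.055], 0.02],
  [0.04, [-0.042, -0.019, 0.055], 0.04],
  [0.04, [-0.085, -0.038, 0.055], 0.057],
  [0.04, [-0.125, -0.057, 0.055], 0.057],
  [0.04, [-0.165, -0.073, 0.055], 0.057],
  [0.04, [-0.186, -0.082, 0.04], 0.057],
  [0.04, [-0.186, -0.082, 0.038], 0.057],
])

```text
time_s: 21.95
ee_pos: [455.0, -50.4, 116.0]
tool_rot: [0.0, 0.929, 0.37, -0.001]
contact_force: [0.3, 0.7, 0.1]
gripper_width: 0.421
```

Run:
```python
from h import *
f=arm.grab_frame("wrist"); save(f,"w7")
st(K['c'],43.6,79)
```

```text
t 22.0 p [457.12 -49.46 116.51] yaw 43.44 q7 0.59 F [ 0.77  0.53 -0.23] M [ 0.036 -0.095 -0.027] w 40.1
 move mm [  0.9   0.9 -37.5] roll 0.003
```

View pics/w7.png

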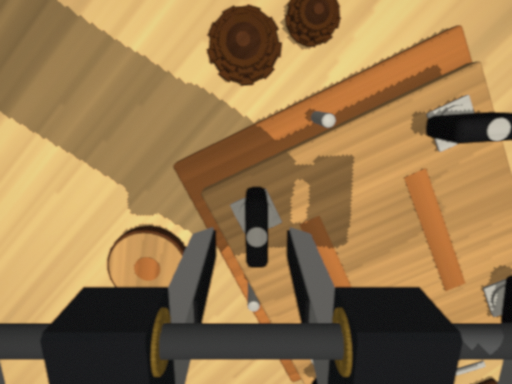

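Request:
carry_out([
  [0.04, [0.001, 0.001, -0.02], 0.003],
  [0.04, [0.001, 0.001, -0.037], 0.003],
  [0.04, [0.001, 0.001, -0.037], 0.003],
  [0.01, [0.001, 0.001, -0.037], 0.003],
  [0.01, [0.001, 0.001, -0.037], 0.003],
  [0.01, [0.001, 0.001, -0.037], 0.003],
  [0.01, [0.001, 0.001, -0.037], 0.003],
])

```text
time_s: 22.7
ee_pos: [458.3, -48.8, 80.3]
tool_rot: [0.001, 0.928, 0.372, -0.001]
contact_force: [-4.5, -5.4, 13.2]
gripper_width: 0.147
```

Run:
```python
from h import *
st(K['c'],43.6,79)
```

```text
t 22.7 p [458.29 -48.75  80.33] yaw 43.67 q7 0.547 F [-4.45 -5.37 13.22] M [-1.101  0.779  0.066] w 13.8
 move mm [-0.3  0.2 -1.3] roll -0.001
```

Request:
carry_out([
  [0.01, [0, 0, 0], -0.05],
  [0.01, [0, 0, 0], -0.1],
  [0.01, [0, 0, -0.0003], -0.15],
  [0.01, [0, 0, -0.0005], -0.2],
  [0.01, [0, 0, -0.0007], -0.25],
])

```text
time_s: 23.2
ee_pos: [458.0, -49.0, 79.6]
tool_rot: [0.001, 0.968, 0.252, -0.001]
contact_force: [-9.2, -9.7, 10.6]
gripper_width: 0.145
```

```bash
python3 r.py
```

```text
23.2 yaw 29.21 z 79.6 F [-9.2 -9.7 10.6] Mz 0.179
```

Request:
carry_out([
  [0.01, [0, 0, -0.0003], -0.05],
  [0.01, [0, 0, -0.0005], -0.1],
])

```text
time_s: 23.4
ee_pos: [457.9, -49.0, 79.1]
tool_rot: [0.001, 0.979, 0.203, -0.001]
contact_force: [-10.0, -10.0, 12.0]
gripper_width: 0.147
```

```bash
python3 r.py
```

```text
23.4 yaw 23.48 z 79.1 F [-10. -10.  12.] Mz 0.172
```

Request:
carry_out([
  [0.01, [0, 0, -0.0003], -0.05],
  [0.01, [0, 0, -0.0005], -0.1],
])

```text
time_s: 23.6
ee_pos: [457.7, -49.1, 78.6]
tool_rot: [0.001, 0.988, 0.154, -0.002]
contact_force: [-11.6, -10.6, 14.2]
gripper_width: 0.147
```

```bash
python3 r.py
```

```text
23.6 yaw 17.75 z 78.6 F [-11.6 -10.6  14.2] Mz 0.274
```

Request:
carry_out([
  [0.01, [-0.0007, -0.0007, 0], -0.04],
  [0.01, [-0.0007, -0.0007, -0.0002], -0.08],
])

```text
time_s: 23.8
ee_pos: [457.5, -49.3, 78.5]
tool_rot: [0.001, 0.993, 0.115, -0.001]
contact_force: [-8.7, -7.3, 11.1]
gripper_width: 0.145
```

```bash
python3 r.py
```

```text
23.8 yaw 13.21 z 78.5 F [-8.7 -7.3 11.1] Mz 0.256
```

Request:
carry_out([
  [0.01, [-0.0003, -0.0003, -0.0003], -0.06],
])

```text
time_s: 23.9
ee_pos: [457.4, -49.4, 78.3]
tool_rot: [0.001, 0.996, 0.085, -0.001]
contact_force: [-8.3, -3.7, 13.4]
gripper_width: 0.143
```

```bash
python3 r.py
```

```text
23.9 yaw 9.78 z 78.3 F [-8.3 -3.7 13.4] Mz 0.211
```

Request:
carry_out([
  [0.01, [0, 0, -0.0002], -0.05],
])

```text
time_s: 24.0
ee_pos: [457.3, -49.4, 78.1]
tool_rot: [0.001, 0.998, 0.06, -0.001]
contact_force: [-9.7, -5.6, 12.9]
gripper_width: 0.147
```

```bash
python3 r.py
```

```text
24.0 yaw 6.87 z 78.1 F [-9.7 -5.6 12.9] Mz 0.304
```

Request:
carry_out([
  [0.01, [-0.0003, 0, 0], -0.04],
])

```text
time_s: 24.1
ee_pos: [457.1, -49.4, 78.1]
tool_rot: [0.001, 0.999, 0.04, -0.001]
contact_force: [-6.3, -6.3, 9.1]
gripper_width: 0.146
```

```bash
python3 r.py
```

```text
24.1 yaw 4.61 z 78.1 F [-6.3 -6.3  9.1] Mz 0.265
```

Request:
carry_out([
  [0.01, [0, 0, 0], -0.04],
])

```text
time_s: 24.2
ee_pos: [457.1, -49.4, 78.0]
tool_rot: [0.001, 1.0, 0.02, -0.001]
contact_force: [-7.4, -5.3, 7.7]
gripper_width: 0.144
```

```bash
cat > rr.py <<'E'
from h import *
L=[]
for i in range(7):
    if i: arm.grab_frame("side")
    L.append(float(arm.state()["wrist_torque"][2].round(3)))
print(L,"held mean",np.mean(L[1:]).round(3)); st()
E
python3 rr.py
```

```text
[0.345, 0.283, 0.279, 0.324, 0.281, 0.306, 0.28] held mean 0.292
t 24.5 p [457.07 -49.37  77.98] yaw 2.44 q7 -0.118 F [-7.16 -6.65  8.63] M [-1.498  1.694  0.28 ] w 13.5
```

Request:
carry_out([
  [0.01, [0, 0, 0], -0.03],
  [0.04, [0, 0, 0], 0],
  [0.04, [0, 0, 0], 0],
  [0.04, [0, 0, 0.03], 0],
  [0.04, [0, 0, 0.055], 0],
  [0.04, [0.04, -0.015, 0.055], 0],
  [0.04, [0.085, -0.032, 0.055], 0],
  [0.04, [0.12, -0.045, 0.055], 0],
  [0.04, [0.135, -0.05, 0.042], 0],
  [0.04, [0.135, -0.05, 0.04], 0],
])

```text
time_s: 25.5
ee_pos: [594.2, -98.8, 116.2]
tool_rot: [-0.0, 1.0, 0.021, -0.0]
contact_force: [-0.1, -0.7, 0.3]
gripper_width: 0.428
```

Run:
```python
from h import *
f=arm.grab_frame("wrist"); save(f,"w8")
st((591.8,-99.7),2,79)
```

```text
t 25.55 p [592.8  -98.21 116.35] yaw 2.43 q7 -0.027 F [-0.38 -0.03 -0.96] M [-0.016 -0.051  0.022] w 40.3
 move mm [ -1.   -1.5 -37.3] roll -0.008
```

View pics/w8.png

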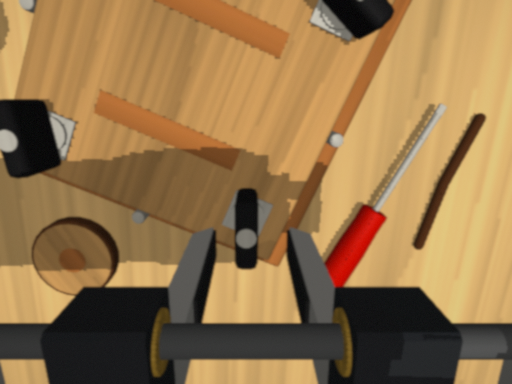

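Request:
carry_out([
  [0.04, [-0.0015, -0.0015, -0.02], -0.008],
  [0.04, [-0.0015, -0.0015, -0.037], -0.008],
  [0.04, [-0.0015, -0.0015, -0.037], -0.008],
  [0.01, [-0.0015, -0.0015, -0.037], -0.008],
  [0.01, [-0.0015, -0.0015, -0.037], -0.008],
  [0.01, [-0.0015, -0.0015, -0.037], -0.008],
  [0.01, [-0.0015, -0.0015, -0.037], -0.008],
])

```text
time_s: 26.25
ee_pos: [591.3, -99.9, 81.2]
tool_rot: [0.0, 1.0, 0.017, -0.0]
contact_force: [-1.2, 0.1, 7.9]
gripper_width: 0.144
```

Run:
```python
from h import *
st((591.8,-99.7),2,79)
```

```text
t 26.25 p [591.35 -99.9   81.24] yaw 2.0 q7 -0.048 F [-1.21  0.13  7.9 ] M [0.165 0.001 0.005] w 13.5
 move mm [ 0.5  0.2 -2.2] roll 0.0
```

Request:
carry_out([
  [0.01, [0, 0, 0], -0.05],
  [0.01, [0, 0, 0], -0.1],
  [0.01, [0, 0, -0.0003], -0.15],
  [0.01, [0, 0, -0.0005], -0.2],
  [0.01, [0, 0, -0.0007], -0.25],
])

```text
time_s: 26.75
ee_pos: [591.2, -99.9, 80.5]
tool_rot: [0.0, 0.994, -0.108, -0.0]
contact_force: [-5.2, 0.6, 7.9]
gripper_width: 0.15
```

```bash
python3 r.py
```

```text
26.75 yaw -12.43 z 80.5 F [-5.2  0.6  7.9] Mz 0.189
```

Request:
carry_out([
  [0.01, [0, 0, -0.0003], -0.05],
  [0.01, [0, 0, -0.0005], -0.1],
  [0.01, [0, 0, -0.0008], -0.15],
])

```text
time_s: 27.05
ee_pos: [591.1, -99.8, 79.7]
tool_rot: [0.0, 0.983, -0.182, -0.0]
contact_force: [-5.7, 0.2, 9.9]
gripper_width: 0.141
```

```bash
python3 r.py
```

```text
27.05 yaw -21.03 z 79.7 F [-5.7  0.2  9.9] Mz 0.191
```

Request:
carry_out([
  [0.01, [-0.0002, 0, -0.0003], -0.05],
  [0.01, [-0.0003, 0, -0.0005], -0.1],
])

```text
time_s: 27.25
ee_pos: [591.0, -99.9, 79.3]
tool_rot: [0.0, 0.973, -0.231, -0.0]
contact_force: [-5.3, -0.5, 10.7]
gripper_width: 0.144
```

```bash
python3 r.py
```

```text
27.25 yaw -26.76 z 79.3 F [-5.3 -0.5 10.7] Mz 0.219
```

Request:
carry_out([
  [0.01, [0, 0, -0.0003], -0.06],
])

```text
time_s: 27.35
ee_pos: [591.0, -99.8, 79.1]
tool_rot: [0.0, 0.965, -0.26, -0.0]
contact_force: [-6.9, 0.5, 12.4]
gripper_width: 0.148
```

```bash
python3 r.py
```

```text
27.35 yaw -30.19 z 79.1 F [-6.9  0.5 12.4] Mz 0.189
```

Request:
carry_out([
  [0.01, [0, 0, -0.0003], -0.06],
])

```text
time_s: 27.45
ee_pos: [590.9, -99.8, 78.8]
tool_rot: [0.0, 0.957, -0.289, -0.0]
contact_force: [-7.2, 1.3, 14.2]
gripper_width: 0.145
```

```bash
python3 r.py
```

```text
27.45 yaw -33.65 z 78.8 F [-7.2  1.3 14.2] Mz 0.206
```

Request:
carry_out([
  [0.01, [0, 0, 0], -0.06],
])

```text
time_s: 27.55
ee_pos: [590.9, -99.8, 78.8]
tool_rot: [0.0, 0.948, -0.318, -0.0]
contact_force: [-7.1, -0.2, 10.1]
gripper_width: 0.143
```

```bash
python3 r.py
```

```text
27.55 yaw -37.09 z 78.8 F [-7.1 -0.2 10.1] Mz 0.298
```

Request:
carry_out([
  [0.01, [0, 0, -0.0002], -0.06],
])

```text
time_s: 27.65
ee_pos: [590.8, -99.7, 78.6]
tool_rot: [0.0, 0.938, -0.346, -0.0]
contact_force: [-8.1, 0.9, 12.7]
gripper_width: 0.147
```

```bash
python3 r.py
```

```text
27.65 yaw -40.52 z 78.6 F [-8.1  0.9 12.7] Mz 0.221
```

Request:
carry_out([
  [0.01, [0, 0, 0], -0.04],
])

```text
time_s: 27.75
ee_pos: [590.8, -99.7, 78.5]
tool_rot: [0.0, 0.931, -0.365, -0.0]
contact_force: [-6.7, 0.3, 10.3]
gripper_width: 0.141
```

```bash
python3 rr.py
```

```text
[0.303, 0.264, 0.268, 0.311, 0.264, 0.268, 0.32] held mean 0.283
t 28.05 p [590.82 -99.69  78.51] yaw -42.66 q7 -0.736 F [-5.94  0.78 10.34] M [0.184 1.682 0.32 ] w 13.3
```

Request:
carry_out([
  [0.01, [0, 0, 0], -0.03],
  [0.04, [0, 0, 0], 0],
  [0.04, [0, 0, 0], 0],
  [0.04, [0, 0, 0.03], 0],
  [0.04, [0, 0, 0.055], 0],
  [0.04, [-0.018, 0.042, 0.055], 0],
  [0.04, [-0.038, 0.085, 0.055], 0],
  [0.04, [-0.056, 0.127, 0.055], 0],
  [0.04, [-0.073, 0.167, 0.055], 0],
  [0.04, [-0.081, 0.184, 0.04], 0],
])

```text
time_s: 29.05
ee_pos: [509.9, 88.2, 119.4]
tool_rot: [-0.001, 0.932, -0.362, 0.001]
contact_force: [0.9, 0.4, -1.0]
gripper_width: 0.427
```

Request:
carry_out([
  [0.04, [0, 0, -0.001], 0],
])

```text
time_s: 29.15
ee_pos: [508.6, 86.9, 115.9]
tool_rot: [-0.0, 0.932, -0.362, -0.001]
contact_force: [-0.2, -0.8, -0.7]
gripper_width: 0.43
```

Run:
```python
from h import *
f=arm.grab_frame("wrist"); save(f,"w9")
st((509,85.3),-42.5,79)
```

```text
t 29.2 p [509.56  85.05 116.34] yaw -42.56 q7 -1.101 F [ 0.41 -0.17 -0.18] M [-0.047 -0.04   0.031] w 40.0
 move mm [ -0.6   0.2 -37.3] roll 0.001
```

View pics/w9.png

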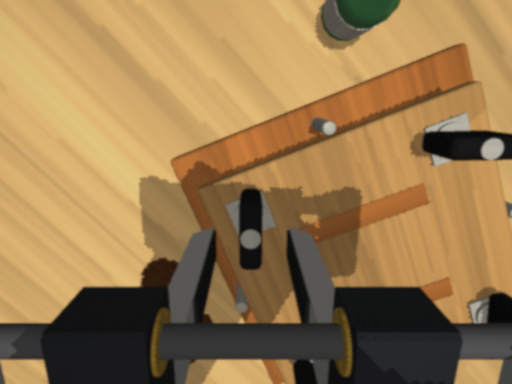

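Request:
carry_out([
  [0.04, [-0.001, 0, -0.02], 0],
  [0.04, [-0.001, 0, -0.036], 0],
  [0.04, [-0.001, 0, -0.036], 0],
  [0.01, [-0.001, 0, -0.036], 0],
  [0.01, [-0.001, 0, -0.036], 0],
  [0.01, [-0.001, 0, -0.036], 0],
  [0.01, [-0.001, 0, -0.036], 0],
])

```text
time_s: 29.9
ee_pos: [507.7, 85.9, 81.2]
tool_rot: [-0.0, 0.932, -0.364, -0.001]
contact_force: [-10.0, 8.5, 14.3]
gripper_width: 0.145
```

Run:
```python
from h import *
st((509,85.3),-42.5,79)
```

```text
t 29.9 p [507.74  85.94  81.22] yaw -42.64 q7 -1.116 F [-10.04   8.46  14.34] M [1.663 2.465 0.035] w 13.6
 move mm [ 1.3 -0.6 -2.2] roll 0.002
```

Request:
carry_out([
  [0.01, [0, 0, 0], -0.05],
  [0.01, [0, 0, 0], -0.1],
  [0.01, [0, 0, -0.0003], -0.15],
  [0.01, [0, 0, -0.0005], -0.2],
  [0.01, [0, 0, -0.0007], -0.25],
  [0.01, [0, 0, -0.001], -0.3],
  [0.01, [0, 0, -0.0012], -0.35],
])

```text
time_s: 30.6
ee_pos: [507.6, 86.1, 80.1]
tool_rot: [-0.0, 0.854, -0.521, -0.001]
contact_force: [-13.4, 10.9, 11.3]
gripper_width: 0.147
```

```bash
python3 r.py
```

```text
30.6 yaw -62.76 z 80.1 F [-13.4  10.9  11.3] Mz 0.211
```

Request:
carry_out([
  [0.01, [0, 0, -0.0003], -0.05],
  [0.01, [0, 0, -0.0005], -0.1],
])

```text
time_s: 30.8
ee_pos: [507.6, 86.2, 79.6]
tool_rot: [-0.0, 0.827, -0.563, -0.001]
contact_force: [-13.3, 10.9, 13.8]
gripper_width: 0.144
```

```bash
python3 r.py
```

```text
30.8 yaw -68.48 z 79.6 F [-13.3  10.9  13.8] Mz 0.263
```

Request:
carry_out([
  [0.01, [0, 0, -0.0003], -0.06],
])

```text
time_s: 30.9
ee_pos: [507.6, 86.2, 79.4]
tool_rot: [-0.0, 0.809, -0.587, -0.001]
contact_force: [-14.0, 10.1, 14.9]
gripper_width: 0.143
```

```bash
python3 r.py
```

```text
30.9 yaw -71.92 z 79.4 F [-14.   10.1  14.9] Mz 0.142
```

Request:
carry_out([
  [0.01, [0, 0, -0.0003], -0.06],
])

```text
time_s: 31.0
ee_pos: [507.6, 86.3, 79.2]
tool_rot: [-0.0, 0.791, -0.611, -0.001]
contact_force: [-15.4, 10.9, 18.1]
gripper_width: 0.146
```

```bash
python3 r.py
```

```text
31.0 yaw -75.37 z 79.2 F [-15.4  10.9  18.1] Mz 0.213
```

Request:
carry_out([
  [0.01, [-0.001, 0.0008, 0], -0.06],
])

```text
time_s: 31.1
ee_pos: [507.3, 86.5, 79.3]
tool_rot: [-0.0, 0.773, -0.635, -0.001]
contact_force: [-6.6, 4.4, 8.7]
gripper_width: 0.142
```

```bash
python3 r.py
```

```text
31.1 yaw -78.84 z 79.3 F [-6.6  4.4  8.7] Mz 0.225
```

Request:
carry_out([
  [0.01, [-0.0005, 0.0005, 0], -0.06],
])

```text
time_s: 31.2
ee_pos: [507.2, 86.6, 79.2]
tool_rot: [-0.0, 0.753, -0.658, -0.0]
contact_force: [-5.0, 3.8, 6.8]
gripper_width: 0.148
```

```bash
python3 r.py
```

```text
31.2 yaw -82.28 z 79.2 F [-5.   3.8  6.8] Mz 0.284
```

Request:
carry_out([
  [0.01, [-0.0003, 0.0003, 0], -0.05],
])

```text
time_s: 31.3
ee_pos: [507.1, 86.6, 79.1]
tool_rot: [-0.0, 0.736, -0.677, -0.0]
contact_force: [-3.4, 2.7, 3.4]
gripper_width: 0.146
```

```bash
python3 rr.py
```

```text
[0.286, 0.288, 0.262, 0.219, 0.325, 0.297, 0.285] held mean 0.279
t 31.6 p [507.21  86.61  79.06] yaw -84.98 q7 -1.791 F [-5.61  3.91  5.55] M [1.151 1.243 0.285] w 13.7
```

Request:
carry_out([
  [0.01, [0, 0, 0], -0.05],
])

```text
time_s: 31.7
ee_pos: [507.2, 86.6, 79.0]
tool_rot: [-0.0, 0.72, -0.694, -0.0]
contact_force: [-4.4, 6.0, 3.5]
gripper_width: 0.144
```

```bash
python3 rr.py
```

```text
[0.355, 0.314, 0.298, 0.298, 0.381, 0.282, 0.294] held mean 0.311
t 32.0 p [507.18  86.66  78.97] yaw -87.84 q7 -1.836 F [-4.54  4.43  3.98] M [1.2   1.123 0.294] w 13.9
```

Request:
carry_out([
  [0.04, [0, 0, 0], 0],
  [0.04, [0, 0, 0], 0],
  [0.04, [0, 0, 0.03], 0],
  [0.04, [0, 0, 0.07], 0.08],
  [0.06, [0.01, -0.025, 0.11], 0.2],
  [0.08, [0.02, -0.05, 0.15], 0.32],
  [0.094, [0.03, -0.075, 0.185], 0.4],
  [0.094, [0.04, -0.1, 0.2], 0.4],
  [0.094, [0.042, -0.104, 0.2], 0.4],
  [0.094, [0.042, -0.104, 0.2], 0.4],
])

```text
time_s: 33.0
ee_pos: [549.5, -19.1, 278.5]
tool_rot: [-0.0, 0.843, -0.538, 0.0]
contact_force: [0.4, 1.0, -0.0]
gripper_width: 0.901
```

```bash
cat > ov.py <<'E'
from knobs import *
import sys
f=arm.grab_frame("wrist"); save(f,sys.argv[1])
knobs(f); st(K['a'],82,78)
P,ok=cloud(f)
m=ok&(abs(P[...,2]-62)<8)&(np.hypot(P[...,0]-550.5,P[...,1]+7)<95)
q=P[m]; A=np.c_[q[:,:2]-[550.5,-7],np.ones(len(q))]
for _ in range(4):
    c=np.linalg.lstsq(A,q[:,2],rcond=None)[0]; r=abs(A@c-q[:,2])<1.5; A,q=A[r],q[r]
print("tilt mm/100mm",c[:2]*100,"z",c[2],len(q))
E
python3 ov.py w10
```

```text
[643.   34.3  43.7  13.8 -40.7 106.6 622. ] [241.  69.]
[508.7  85.4  43.6  13.8  10.3 106.5 506. ] [146. 168.]
[592.1 -99.4  42.9  13.9  53.9 106.6 492. ] [335. 170.]
[458.  -48.4  42.8  13.6 -80.4 106.5 419. ] [240. 256.]
t 33.05 p [549.01 -18.1  277.88] yaw -65.06 q7 -1.218 F [-1.13 -0.36 -0.47] M [-0.006 -0.007 -0.028] w 88.6
 move mm [  94.1   52.5 -199.9] roll 2.567
tilt mm/100mm [0.07389452 0.01837469] z 61.79031291146396 18240
```

View pics/w10.png

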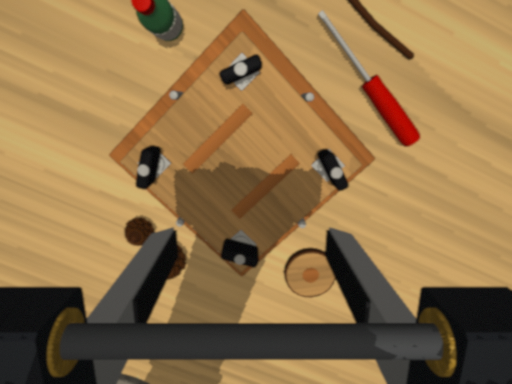

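Request:
carry_out([
  [0.07, [0.02, 0.01, -0.02], 0.145],
  [0.05, [0.04, 0.022, -0.04], 0.29],
  [0.04, [0.06, 0.033, -0.07], 0.435],
  [0.04, [0.08, 0.045, -0.1], 0.58],
  [0.04, [0.094, 0.052, -0.13], 0.725],
  [0.04, [0.094, 0.052, -0.14], 0.87],
  [0.04, [0.094, 0.052, -0.14], 1.015],
  [0.04, [0.094, 0.052, -0.14], 1.16],
  [0.04, [0.094, 0.052, -0.14], 1.305],
  [0.04, [0.094, 0.052, -0.14], 1.45],
])

```text
time_s: 34.05
ee_pos: [642.3, 35.4, 137.4]
tool_rot: [-0.0, 0.987, 0.161, -0.001]
contact_force: [-0.2, -0.0, -0.1]
gripper_width: 0.425
```

Request:
carry_out([
  [0.04, [0, 0, 0], 0.145],
  [0.04, [0, 0, 0], 0.29],
  [0.04, [0, 0, 0], 0.435],
  [0.04, [0, 0, -0.01], 0.545],
  [0.04, [0, 0, -0.02], 0.545],
  [0.04, [0, 0, -0.02], 0.545],
])

```text
time_s: 34.65
ee_pos: [641.9, 34.5, 116.3]
tool_rot: [-0.001, 0.91, 0.416, -0.001]
contact_force: [-0.3, -1.2, -0.2]
gripper_width: 0.425
```

Run:
```python
from h import *
arm.grab_frame("wrist")
st(K['a'],49.3,77)
```

```text
t 34.7 p [642.42  34.37 117.26] yaw 49.13 q7 0.528 F [0.28 0.49 0.43] M [ 0.066 -0.109 -0.018] w 39.9
 move mm [  0.7   0.  -40.3] roll 0.003
```

Request:
carry_out([
  [0.04, [0, 0, -0.02], 0.003],
  [0.04, [0, 0, -0.039], 0.003],
  [0.04, [0, 0, -0.039], 0.003],
  [0.01, [0, 0, -0.039], 0.003],
  [0.01, [0, 0, -0.039], 0.003],
  [0.01, [0, 0, -0.039], 0.003],
  [0.01, [0, 0, -0.039], 0.003],
])

```text
time_s: 35.4
ee_pos: [644.1, 34.2, 80.4]
tool_rot: [0.0, 0.908, 0.418, 0.001]
contact_force: [-0.1, -1.4, 1.5]
gripper_width: 0.15
```

Run:
```python
from h import *
st(K['a'],49.3,77)
```

```text
t 35.4 p [644.14  34.21  80.42] yaw 49.43 q7 0.515 F [-0.1  -1.35  1.52] M [-0.23   0.033 -0.063] w 14.1
 move mm [-1.   0.2 -3.4] roll -0.002
```

Request:
carry_out([
  [0.01, [0, 0, 0], -0.04],
  [0.01, [0, 0, 0], -0.08],
  [0.01, [0, 0, 0], -0.11],
])

```text
time_s: 35.7
ee_pos: [644.0, 34.0, 80.2]
tool_rot: [0.0, 0.93, 0.367, 0.001]
contact_force: [0.3, 1.1, 5.4]
gripper_width: 0.147
```

```bash
python3 rr.py
```

```text
[0.196, 0.185, 0.149, 0.175, 0.226, 0.241, 0.204] held mean 0.197
t 36.0 p [644.    34.03  80.24] yaw 43.15 q7 0.419 F [0.69 0.95 6.6 ] M [ 0.223 -0.131  0.204] w 13.9
```

Request:
carry_out([
  [0.01, [0, 0, 0], -0.03],
])

```text
time_s: 36.1
ee_pos: [643.9, 34.0, 80.2]
tool_rot: [0.0, 0.935, 0.354, 0.001]
contact_force: [0.2, 1.2, 6.9]
gripper_width: 0.141
```

```bash
python3 rr.py
```

```text
[0.301, 0.25, 0.299, 0.283, 0.245, 0.265, 0.229] held mean 0.262
t 36.4 p [643.97  33.99  80.24] yaw 41.44 q7 0.392 F [-0.07  0.59  7.44] M [ 0.211 -0.09   0.229] w 13.7
```

Request:
carry_out([
  [0.01, [0, 0, 0], -0.03],
])

```text
time_s: 36.5
ee_pos: [643.9, 34.0, 80.2]
tool_rot: [0.0, 0.941, 0.34, 0.001]
contact_force: [-1.0, 0.3, 6.2]
gripper_width: 0.144
```

```bash
python3 rr.py
```

```text
[0.324, 0.32, 0.255, 0.333, 0.22, 0.368, 0.3] held mean 0.299
t 36.8 p [643.89  33.97  80.18] yaw 39.72 q7 0.366 F [0.76 1.31 6.48] M [ 0.208 -0.101  0.3  ] w 13.8
```

Request:
carry_out([
  [0.04, [0, 0, 0], 0],
  [0.04, [0, 0, 0], 0],
  [0.04, [0, 0, 0.03], 0],
  [0.04, [0, 0, 0.055], -0.12],
  [0.04, [-0.042, -0.019, 0.055], -0.26],
  [0.04, [-0.085, -0.038, 0.055], -0.4],
  [0.04, [-0.125, -0.057, 0.055], -0.526],
  [0.04, [-0.165, -0.073, 0.055], -0.526],
  [0.04, [-0.185, -0.082, 0.04], -0.526],
  [0.04, [-0.185, -0.082, 0.036], -0.526],
])

```text
time_s: 37.8
ee_pos: [455.2, -49.9, 114.7]
tool_rot: [0.0, 0.997, 0.082, -0.001]
contact_force: [-0.2, -0.3, -0.5]
gripper_width: 0.425
```

Run:
```python
from h import *
arm.grab_frame("side");arm.grab_frame("side")
st((458,-48.4),9.6,78)
```

```text
t 37.9 p [458.33 -48.37 115.32] yaw 9.53 q7 0.065 F [ 0.14 -0.29  0.1 ] M [-0.07  -0.045  0.029] w 40.0
 move mm [ -0.3  -0.  -37.3] roll 0.001
```

Request:
carry_out([
  [0.04, [0, 0, -0.02], 0],
  [0.04, [0, 0, -0.037], 0],
  [0.04, [0, 0, -0.037], 0],
  [0.01, [0, 0, -0.037], 0],
  [0.01, [0, 0, -0.037], 0],
  [0.01, [0, 0, -0.037], 0],
  [0.01, [0, 0, -0.037], 0],
])

```text
time_s: 38.6
ee_pos: [457.1, -48.6, 78.8]
tool_rot: [0.0, 0.997, 0.083, -0.001]
contact_force: [-6.3, -0.2, 18.0]
gripper_width: 0.142
```

Run:
```python
from h import *
st((458,-48.4),9.6,78)
```

```text
t 38.6 p [457.13 -48.61  78.8 ] yaw 9.55 q7 0.042 F [-6.29 -0.21 18.03] M [-0.019  1.272  0.   ] w 13.3
 move mm [ 0.9  0.2 -0.8] roll 0.001
```

Request:
carry_out([
  [0.01, [0, 0, 0], -0.04],
  [0.01, [0, 0, 0], -0.08],
  [0.01, [0, 0, 0], -0.11],
])

```text
time_s: 38.9
ee_pos: [457.1, -48.6, 78.9]
tool_rot: [0.0, 1.0, 0.028, -0.001]
contact_force: [-11.0, -1.9, 12.5]
gripper_width: 0.145
```

```bash
python3 rr.py
```

```text
[0.258, 0.19, 0.187, 0.263, 0.211, 0.214, 0.212] held mean 0.213
t 39.2 p [457.08 -48.61  78.9 ] yaw 3.26 q7 -0.06 F [-10.34  -1.26  13.77] M [-0.319  2.561  0.212] w 13.8
```

Request:
carry_out([
  [0.01, [-0.0008, 0, 0.0005], -0.04],
])

```text
time_s: 39.3
ee_pos: [456.9, -48.6, 79.3]
tool_rot: [0.0, 1.0, 0.008, -0.001]
contact_force: [-1.7, -1.9, -3.2]
gripper_width: 0.143
```

```bash
python3 rr.py
```

```text
[0.346, 0.31, 0.334, 0.283, 0.276, 0.287, 0.287] held mean 0.296
t 39.6 p [456.93 -48.56  79.1 ] yaw 1.04 q7 -0.096 F [-5.7  -1.85  4.98] M [-0.682  1.466  0.287] w 13.8
```

Request:
carry_out([
  [0.01, [0, 0, 0], -0.03],
])

```text
time_s: 39.7
ee_pos: [456.9, -48.6, 79.1]
tool_rot: [0.0, 1.0, -0.006, -0.001]
contact_force: [-6.0, -2.5, 2.9]
gripper_width: 0.147
```

```bash
python3 rr.py
```

```text
[0.381, 0.322, 0.349, 0.312, 0.299, 0.308, 0.341] held mean 0.322
t 40.0 p [456.91 -48.55  79.06] yaw -0.68 q7 -0.124 F [-5.89 -2.45  3.42] M [-0.602  1.443  0.341] w 13.6
```

Request:
carry_out([
  [0.04, [0, 0, 0], 0],
  [0.04, [0, 0, 0], 0],
  [0.04, [0, 0, 0.03], 0],
  [0.04, [0, 0, 0.055], -0.1],
  [0.04, [0.04, -0.015, 0.055], -0.24],
  [0.04, [0.085, -0.032, 0.055], -0.38],
  [0.04, [0.12, -0.045, 0.055], -0.52],
  [0.04, [0.135, -0.051, 0.042], -0.618],
  [0.04, [0.135, -0.051, 0.038], -0.618],
  [0.04, [0.135, -0.051, 0.038], -0.618],
])

```text
time_s: 41.0
ee_pos: [591.9, -98.8, 116.1]
tool_rot: [0.0, 0.951, -0.309, -0.001]
contact_force: [-0.1, -0.0, -0.8]
gripper_width: 0.426
```

Run:
```python
from h import *
arm.grab_frame("side");
st((591.8,-99.7),-36.1,77.5)
```

```text
t 41.05 p [591.85 -98.72 116.77] yaw -35.99 q7 -0.6 F [-0.48  0.53  0.82] M [-0.019 -0.023  0.01 ] w 39.9
 move mm [ -0.   -1.  -39.3] roll -0.002
```

Request:
carry_out([
  [0.04, [-0.0005, -0.001, -0.02], 0],
  [0.04, [-0.0005, -0.001, -0.038], 0],
  [0.04, [-0.0005, -0.001, -0.038], 0],
  [0.01, [-0.0005, -0.001, -0.038], 0],
  [0.01, [-0.0005, -0.001, -0.038], 0],
  [0.01, [-0.0005, -0.001, -0.038], 0],
  [0.01, [-0.0005, -0.001, -0.038], 0],
])

```text
time_s: 41.75
ee_pos: [591.3, -99.3, 79.6]
tool_rot: [-0.0, 0.951, -0.31, -0.001]
contact_force: [-6.6, 1.7, 18.3]
gripper_width: 0.146
```

```bash
python3 r.py
```

```text
41.75 yaw -36.13 z 79.6 F [-6.6  1.7 18.3] Mz 0.008
```

Request:
carry_out([
  [0.01, [0, 0, 0], -0.04],
  [0.01, [0, 0, 0], -0.08],
  [0.01, [0, 0, 0], -0.12],
])

```text
time_s: 42.05
ee_pos: [591.3, -99.3, 79.7]
tool_rot: [-0.0, 0.93, -0.367, -0.001]
contact_force: [-9.3, 5.1, 12.0]
gripper_width: 0.14
```

```bash
python3 rr.py
```

```text
[0.199, 0.239, 0.254, 0.213, 0.216, 0.269, 0.222] held mean 0.235
t 42.35 p [591.32 -99.32  79.72] yaw -42.98 q7 -0.711 F [-8.7   3.3  12.78] M [1.081 2.266 0.222] w 13.5
```

Request:
carry_out([
  [0.01, [0, 0, 0], -0.03],
])

```text
time_s: 42.45
ee_pos: [591.3, -99.4, 79.7]
tool_rot: [-0.0, 0.925, -0.38, -0.001]
contact_force: [-8.0, 4.8, 11.8]
gripper_width: 0.142
```

```bash
python3 rr.py
```

```text
[0.295, 0.274, 0.361, 0.325, 0.312, 0.284, 0.29] held mean 0.308
t 42.75 p [591.33 -99.33  79.72] yaw -44.69 q7 -0.737 F [-9.1   4.   11.53] M [1.13  2.173 0.29 ] w 13.7
```

Request:
carry_out([
  [0.04, [0, 0, 0], 0],
  [0.04, [0, 0, 0], 0],
  [0.04, [0, 0, 0.03], 0],
  [0.06, [0, 0, 0.07], -0.1],
  [0.08, [-0.01, 0.02, 0.11], -0.2],
  [0.094, [-0.02, 0.04, 0.15], -0.3],
  [0.094, [-0.03, 0.06, 0.18], -0.36],
  [0.094, [-0.04, 0.08, 0.2], -0.36],
  [0.094, [-0.042, 0.082, 0.2], -0.36],
  [0.094, [-0.042, 0.082, 0.2], -0.36],
])

```text
time_s: 43.75
ee_pos: [550.1, -18.1, 279.2]
tool_rot: [-0.0, 0.842, -0.54, 0.0]
contact_force: [-1.0, -0.1, -0.7]
gripper_width: 0.961
```

```bash
python3 ov.py w11
python3 - <<'E'
from h import *
f=arm.grab_frame("scene"); save(f,"s2");
E
```

```text
[643.1  34.3  43.5  13.8 -41.7 106.6 623. ] [241.  70.]
[508.9  85.4  43.8  14.   10.4 106.5 500. ] [147. 169.]
[591.9 -99.6  43.5  13.9  53.2 106.5 496. ] [335. 171.]
[457.8 -48.7  43.4  13.3 -82.5 106.4 411. ] [241. 256.]
t 43.8 p [550.02 -18.82 278.41] yaw -65.38 q7 -1.224 F [ 0.57 -0.74 -0.72] M [-0.044 -0.003  0.021] w 92.9
 move mm [  93.1   53.2 -200.4] roll 2.572
tilt mm/100mm [0.07988661 0.03381191] z 61.795957661327094 18134
```

View pics/s2.png

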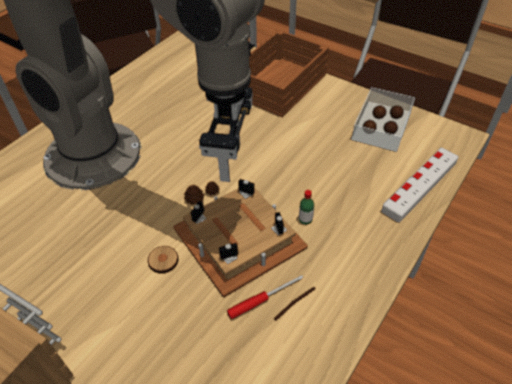

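View pics/w11.png

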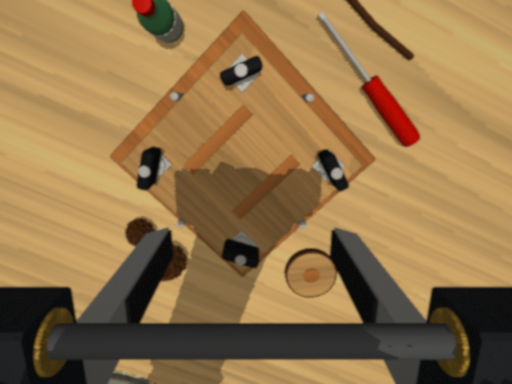

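```bash
python3 -c "
from workcell import arm
print(arm.job_done())"
```

```text
the job is handed in; nothing more can be done
None
```

The press is closed: all four knobs are snug and the board is down level on its seat. The job was handed in at about 44 s of the 72 s allowed.

- **First round (a, c, b, d):** each knob went about 41.5° clockwise, measured in the wrist camera. The board was level afterwards.
- **Second round (a, c, b, d):** I turned each knob until the torque climbed above its running level of about 0.21 N m. Held torques at the end were about 0.31 (a), 0.29 (c), 0.28 (b) and 0.31 N m (d). I gave c and b another 0.03 rad as I let go.
- **Third round (a, c, b):** I checked these for slackening and found little or none; each needed at most 1–2° more. Held torques were about 0.30, 0.32 and 0.31 N m, which I take as roughly 0.33–0.35 N m while turning, below the 0.45 limit. Knob d was snugged last, so I did not check it again.

**Last look:** the board leans less than 0.1 mm per 100 mm, and all four knob tops are at the same height (106.4–106.6 mm). The things lying around look unmoved, and the gripper is open, well above the press.

**Uncertain:**
- **Torque:** the readings scatter by about ±0.04 N m, so the held values are averages of six or seven.
- **Seat height:** the camera puts the board's underside at about 47.8 mm, just above the 47.5 mm maximum for the seat. That is within the camera's 2 mm error. I relied on the torque rise at all four screws as the sign that it is home.

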